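# Clear the jammed tin dispenser into its box, shut it and press the seal

### The job

Small tins are jammed in some of the sleeves of the dispenser: push every one of them out of the far end with the wooden dowel (the fingers must not touch these), so that they drop into the open box, and put the stray tin from the bench into the box too. Then tip the box's lid shut and, with the tamper and not with the fingers, press the raised black strip on the lid down flush along its whole length, drawing the tamper slowly and steadily along it (about 3 cm/s). Leave the dowel lying flat and the tamper standing upright inside the wooden tool tray, and do not disturb the other things on the bench.

Things in the scene. Friction and masses are not known exactly. Their poses are not given: they have to be found in the camera images.
- dispenser: Fixed grey and steel dispenser. Origin on the bench below the middle of its exit face; x (level) is the pushing direction. Four level sleeves along x, from entrance x=-70 mm to exit x=0, centred at y=-78, -26, 26, 78 mm; each 44 wide, 37 high inside, floor at z=96, a 26 mm sight slot along the top. It spans y=-112 to 112, top at z=150 mm. A sprung tongue in each roof jams the tin: 5 to 12 N to push.
- box_mouth (a point): Centre of the mouth of the white box fixed to the exit face, at dispenser x=69, y=0, z=86 mm (the rim); axes as the dispenser's. The box is open above, 130 (x) by 224 (y) mm outside, 5 mm walls, inner floor at z=5 mm. A tin pushed until its near side is 25 mm past the exit falls into it.
- tin0_c (a point): Centre of a tin, an upright bare metal cylinder 40 mm across, 34 mm high, 60 g, stuck in the sleeve at y=-78 mm of the dispenser frame; absent in some starts (then that sleeve is empty).
- tin1_c (a point): Centre of a tin, an upright bare metal cylinder 40 mm across, 34 mm high, 60 g, stuck in the sleeve at y=-26 mm of the dispenser frame; absent in some starts (then that sleeve is empty).
- tin2_c (a point): Centre of a tin, an upright bare metal cylinder 40 mm across, 34 mm high, 60 g, stuck in the sleeve at y=26 mm of the dispenser frame; absent in some starts (then that sleeve is empty).
- tin3_c (a point): Centre of a tin, an upright bare metal cylinder 40 mm across, 34 mm high, 60 g, stuck in the sleeve at y=78 mm of the dispenser frame; absent in some starts (then that sleeve is empty).
- tin4_c (a point): Centre of the stray tin, alike, which stands upright on the bench behind the lid and is always there.
- lid (a joint): Angle (rad) of the box's white lid, a plate 128 by 224 by 8 mm hinged on the box's far rim (dispenser x=134, z=90 mm, along y). 0 shut (top face at z=94 mm, free edge at x=6), 1.57 upright, at most 1.9. It starts leaning back, away from the sleeves; it stays where left near upright; pushed from behind to below about 1.0 it falls shut softly by its own weight in about 1 s.
- bar0 (a joint): How far (m) bar 0 of the lid's black strip is pressed in: 0 raised 5 mm proud, 0.005 flush with the lid. Takes about 3 N and stays where left. The strip is a row of five bars, each 16 (x) by 34 (y) mm; with the lid shut this one is centred at dispenser x=42, y=-72 mm.
- bar1 (a joint): How far (m) bar 1 of the lid's black strip is pressed in: 0 raised 5 mm proud, 0.005 flush with the lid. Takes about 3 N and stays where left. The strip is a row of five bars, each 16 (x) by 34 (y) mm; with the lid shut this one is centred at dispenser x=42, y=-36 mm.
- bar2 (a joint): How far (m) bar 2 of the lid's black strip is pressed in: 0 raised 5 mm proud, 0.005 flush with the lid. Takes about 3 N and stays where left. The strip is a row of five bars, each 16 (x) by 34 (y) mm; with the lid shut this one is centred at dispenser x=42, y=0 mm.
- bar3 (a joint): How far (m) bar 3 of the lid's black strip is pressed in: 0 raised 5 mm proud, 0.005 flush with the lid. Takes about 3 N and stays where left. The strip is a row of five bars, each 16 (x) by 34 (y) mm; with the lid shut this one is centred at dispenser x=42, y=36 mm.
- bar4 (a joint): How far (m) bar 4 of the lid's black strip is pressed in: 0 raised 5 mm proud, 0.005 flush with the lid. Takes about 3 N and stays where left. The strip is a row of five bars, each 16 (x) by 34 (y) mm; with the lid shut this one is centred at dispenser x=42, y=72 mm.
- dowel_grip (a point): Balance point of the wooden push dowel, at mid-thickness of its square handle, 13 mm above its underside. The tool is a 26 by 26 mm handle 90 mm long with a 14 mm round dowel 115 mm long from its front end, 70 g; x axis points along the dowel to its tip. It lies on its handle.
- dowel_tip (a point): Centre of the dowel's front end, 140 mm ahead of dowel_grip.
- dowel_butt (a point): Centre of the handle's rear end, 65 mm behind dowel_grip.
- tamper_grip (a point): Middle of the tamper's grip, on its axis 50 mm above its underside. The tamper stands upright: a steel foot 46 mm across and 18 mm high with a flat 20 mm across underneath and a gently sloping edge (5.5 mm rise), then a dark wooden handle 26 mm across (28 mm near the top), 72 mm high in all, 220 g.
- tray: Fixed low wooden tool tray, 270 (its x) by 140 (its y) mm, walls 4 mm thick and 16 mm high, inner floor 4 mm above the bench; origin under its centre. Empty at the start.
- cups: Bystander: upside-up stack of paper cups, 80 mm across.
- syrup: Bystander: amber bottle, 190 mm high.
- tape: Bystander: clear tape roll lying flat, 90 mm across.
- mug: Bystander: white mug.
- jar: Bystander: glass jar, 100 mm high.
- carton: Bystander: small cardboard carton 100 by 70 by 60 mm.
Not all that is in view belongs to the job. Of the things that look like the part that bears tamper_grip, the largest one is meant.

How it is judged:
By the outcome, as a careful person would: the job done as asked, in the order asked, and still so for the second after the job is handed in, with the robot touching nothing.
Of tin0, tin1, tin2, tin3 only 2 to 4 are there at a start; the rules pass over those that are not, and their reading is None.
At some moment in a run one of dowel, tin4 may be knocked a few centimetres aside while the robot is not near it.
Once in a run the grip may slacken for a moment while it holds something.
It also fails if it takes over 210 s, if anything falls off the work surface, if the arm or the gripper's body presses on something with over 40 N, if the wrist force passes 120 N, or if a joint passes its speed limit or range.

### The arm

A 6-joint arm with a two-finger parallel gripper is mounted at the origin on the work surface. World frame = base frame: x ahead of the robot, y to its left, z up, the work surface at z = 0. Lengths are in mm, angles in rad, forces in N, time in s.
With the tool pointing down it reaches from about 275 to 850 mm from the base axis. Payload 5.2 kg.
Tool frame: the origin (TCP) lies midway between the tips of the shut fingers; the grasp point (between the pads) lies 19 mm behind it (ctrl.grasp_offset is the distance from the TCP to the grasp point, in mm); z points along the fingers, y is the direction in which the jaws open and shut (so a half turn about z gives the same grasp; the last joint's range is limited). The gripper opens to 85 mm and grips with 20 to 120 N. Pads are 22 mm wide; open, the fingers measure 114 mm over their backs; the gripper's body (76 mm by 85 mm) begins 54 mm behind the grasp point. The pads swing forward as they close: fully open they stand 13 mm farther back than shut.
Start: joints at [-1.307, 0.259, 1.535, -0, 1.348, -0.203], TCP at [247.537, -491.152, 231.31] pointing down, gripper open.
Joint ranges: [-3.14, 3.14], [-0.91, 2.08], [0.19, 2.58], [-1.22, 4.36], [0.22, 2.71], [-3.12, 3.12]. Speed limits (rad/s): [2.57, 2.57, 3.14, 3.14, 3.14, 3.14].

### API

Orientations are given as [roll, pitch, yaw] about the fixed x, y, z axes, in that order (R = Rz(yaw) Ry(pitch) Rx(roll)).
In Python, from plant import ctrl, optics gives the robot as it stands.
- The arm moves only by the tool play_rows, never from a script. Its argument "targets" is a list that holds one entry, the list of rows, each a list of 7 numbers: the finger opening in mm, from 0 to 85.4, then the shift along the tool's x, y, z in mm, then the turn, a rotation vector about the tool's x, y, z in rad. In form: [[[claw, dx, dy, dz, ax, ay, az], ...]]. A call has 1 to 5 rows; each row is the pose to reach, as a shift and turn from the pose measured when the call began, along the tool's axes at that moment; what a row does not reach only later rows make up. A row lasts 1/8 s, in which the tool goes at most 62.5 mm and 10.7 degrees, less where a joint would pass 70% of its speed; a pose out of reach is approached as far as the arm can. A call with a gripper value outside its range is refused whole. The fingers move at their own pace and stop on an object; "force" is the grip in N (left out, the last holds). Time passes only in rows, so rows that repeat a pose let the fingers close. It gives the time, the measured TCP pose, the force and the opening at its end, in the units of the state.
- ctrl.observe(): the state, without advancing time (a new reading comes with each control period).
- optics.snapshot(name): name is "scene" or "top" or "wrist"; returns the picture (384x512x3 uint8, red, green, blue); there is no depth.
- optics.camera_params(name): a dict with "vfov" (degrees; the focal length in pixels is half the picture's height over the tangent of half this angle, whatever the lens; pixels are square), "cx", "cy" (the principal point, pixels), "R" (3x3) and "t" (3): a world point X has camera coordinates R X + t; the wrist camera has in their place "T_tool_cam" (4x4, takes a point from camera to tool coordinates, whose origin is the TCP and whose axes are the flange's). Camera axes: x right, y down, z forward; pixel columns grow to the right and rows downward; lengths in mm; the calibration is good to about 2 mm. A picture is of the moment at which its call begins: read the wrist's pose just before it. camera_params takes no time and is no camera call.
- ctrl.sign_off(): hands the job in, once; it reports no verdict.
Trained networks look in the newest picture that a camera, given by its name, has taken for a name from the list of things; names that differ only in an ending like _2 or _b are one class to them, and where a whole thing is asked for, a point or a joint stands for the part that bears it (a point fixed in the world has none). Each returns a list of dicts, best first, with "confidence" (0 to 1); they miss things now and then, are a little off and sometimes report something else, mostly with a low value. They report only what shows in the picture. A call takes as long as a camera call. They do not tell look-alikes from the thing itself.
- optics.recognise(camera, name): "bbox" ([left, top, right, bottom] in pixels, round what is visible of it).
- optics.tip_of(camera, name): "xy" ([column, row] in pixels: a listed point, or the origin of a listed thing).
The state is a dict: "time": time; "joints": joint angles; "joint_velocities": joint speeds; "effort": joint torques, N m; "tcp_pos": TCP position; "ee_rot": TCP orientation; "force": force on the tool from outside, world axes, zero at the start; "torque": the same for the moment, N m; "grip_width": finger opening in mm.
Only numpy, scipy, OpenCV 4.12 (cv2) and the standard library are available. Lean on these libraries where they do the work, as an engineer would, in place of code of your own. Each camera call takes 0.05 s, during which the arm holds its last target. There are 200 camera calls.

## Working session

There is one attempt and no reset: what is moved stays moved. The work goes in short steps, Python scripts to look and compute and a tool call to move; the robot and the scene stay as the last step left them, time stands still between calls to the robot, and variables do not carry over. Pictures are saved under pics/ and viewed, about 12 in all and at most 16, crops included, and the job is handed in when it is done.

Besides the shell and the picture viewer there is one more tool, called after "Emit:" by a JSON object that holds its "method" and its "body". play_rows: Moves the arm, as the interface text tells. Its arguments: {"type":"object","properties":{"targets":{"type":"array"},"force":{"type":"number"}},"required":["targets"]}

```bash
ls; mkdir -p pics; python3 - <<'E'
from plant import ctrl, optics
import cv2,numpy as np
s=ctrl.observe(); print({k:np.round(v,3).tolist() for k,v in s.items()}, ctrl.grasp_offset)
for n in ("scene","top"):
    im=optics.snapshot(n); cv2.imwrite(f"pics/{n}0.png",cv2.resize(im[:,:,::-1],(800,600),interpolation=cv2.INTER_CUBIC))
    p=optics.camera_params(n); print(n,p)
print(optics.camera_params("wrist"))
E
```

```text
pics
{'time': 0.0, 'joints': [-1.307, 0.259, 1.536, -0.0, 1.348, -0.203], 'joint_velocities': [-0.0, 0.0, -0.0, -0.001, -0.0, 0.0], 'effort': [-0.0, -44.603, -29.057, -0.0, 0.012, 0.0], 'tcp_pos': [247.4, -490.61, 230.474], 'ee_rot': [-3.14, -0.0, 0.467], 'force': [0.248, 0.291, 0.743], 'torque': [0.017, -0.066, -0.066], 'grip_width': 85.544} 18.700000000000003
scene {'vfov': 46.574630469500455, 'cx': 255.7872555223828, 'cy': 192.55539499514845, 'R': array([[-0.53063327,  0.84728339,  0.02322069],
       [ 0.45779297,  0.3095458 , -0.83343086],
       [-0.71333998, -0.43161587, -0.55213568]]), 't': array([ 312.25806105, -175.90912101, 1691.8913112 ])}
top {'vfov': 45.01745495208009, 'cx': 253.27327773998806, 'cy': 190.49290258301403, 'R': array([[ 0.02204583, -0.99974206, -0.00545832],
       [-0.99326951, -0.02128149, -0.11385421],
       [ 0.11370868,  0.00793159, -0.99348247]]), 't': array([   7.72254982,  592.99292796, 1412.97947759])}
{'vfov': 59.44757528056096, 'cx': 254.6268220520495, 'cy': 195.24292512732947, 'T_tool_cam': array([[-2.88607046e-04, -9.50875349e-01, -3.09573880e-01,
         7.88229739e+01],
       [ 9.99999628e-01, -5.26035839e-04,  6.83480059e-04,
         3.45494085e-01],
       [-8.12751295e-04, -3.09573567e-01,  9.50875147e-01,
        -1.41580075e+02],
       [ 0.00000000e+00,  0.00000000e+00,  0.00000000e+00,
         1.00000000e+00]])}
```

View pics/scene0.png

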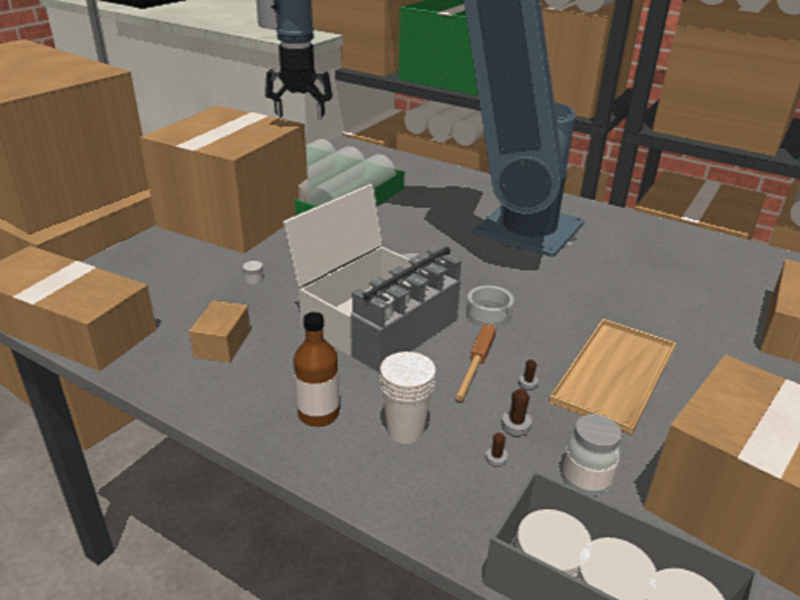

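View pics/top0.png

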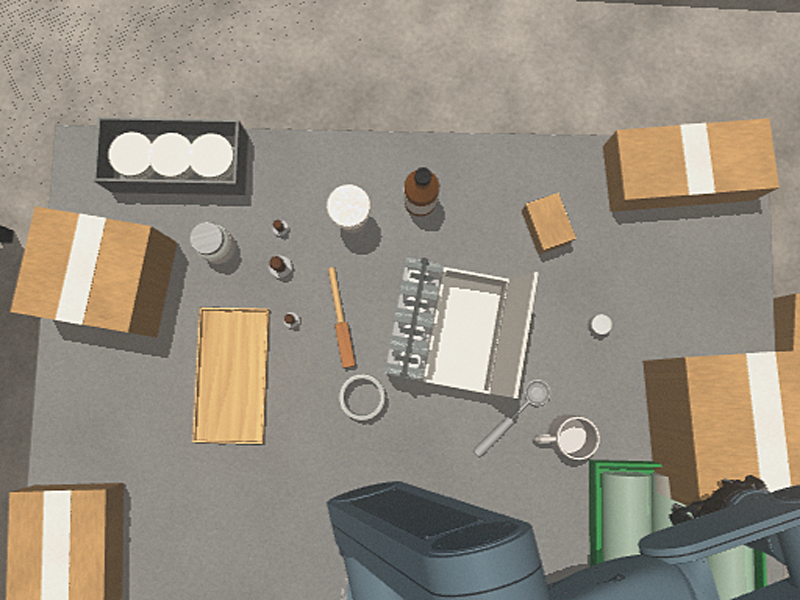

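Scene view: the dispenser, with its open lid leaning back, is in the middle (410,290), and the dowel is at (476,360). There are three tamper look-alikes at (529,372), (517,410) and (497,448), and the tray is at (615,372). Top view: the dispenser is at (415,320) and pushes to the right (world -y). The dowel is at (342,320) with its tip up, the stray tin at (600,325), the tampers at (280,227), (280,265) and (291,320), and the tray at (231,375).

```bash
cat > h.py <<'E'
from plant import ctrl, optics
import cv2, numpy as np
from scipy.spatial.transform import Rotation as Ro
def cam(n):
    p=optics.camera_params(n); f=192/np.tan(np.radians(p["vfov"]/2))
    if n=="wrist":
        s=ctrl.observe(); T=np.eye(4); T[:3,:3]=Ro.from_euler("xyz",s["ee_rot"]).as_matrix(); T[:3,3]=s["tcp_pos"]
        M=np.linalg.inv(T@p["T_tool_cam"]); R,t=M[:3,:3],M[:3,3]
    else: R,t=p["R"],p["t"]
    return f,p["cx"],p["cy"],R,t
def proj(c,X):
    f,cx,cy,R,t=c; q=np.atleast_2d(X)@R.T+t; return np.c_[cx+f*q[:,0]/q[:,2],cy+f*q[:,1]/q[:,2]]
def onz(c,uv,z):
    f,cx,cy,R,t=c; d=R.T@np.array([(uv[0]-cx)/f,(uv[1]-cy)/f,1]); o=-R.T@t; return o+d*(z-o[2])/d[2]
def tri(obs):
    A=[];b=[]
    for c,uv in obs:
        f,cx,cy,R,t=c; d=R.T@np.array([(uv[0]-cx)/f,(uv[1]-cy)/f,1]); d/=np.linalg.norm(d); P=np.eye(3)-np.outer(d,d); A.append(P); b.append(P@(-R.T@t))
    x=np.linalg.lstsq(np.vstack(A),np.hstack(b),rcond=None)[0]; return x,max(np.linalg.norm(P@x-q) for P,q in zip(A,b))
def rel(pos,yaw,rpy=None):
    "shift and turn in tool axes from now to TCP pos, tool down with yaw"
    s=ctrl.observe(); R=Ro.from_euler("xyz",s["ee_rot"]); G=Ro.from_euler("xyz",rpy if rpy is not None else [np.pi,0,yaw])
    return np.round(R.inv().apply(np.array(pos)-s["tcp_pos"]),1).tolist(), np.round((R.inv()*G).as_rotvec(),3).tolist()
def st():
    s=ctrl.observe(); print("t",round(s["time"],2),"tcp",np.round(s["tcp_pos"],1),"rpy",np.round(s["ee_rot"],3),"j",np.round(s["joints"],2),"F",np.round(s["force"],1),"w",round(float(s["grip_width"]),1))
def save(n,name,box=None,k=None):
    im=optics.snapshot(n)[:,:,::-1]
    if box: im=im[box[1]:box[3],box[0]:box[2]]
    k=k or min(800/im.shape[1],600/im.shape[0]); cv2.imwrite(f"pics/{name}.png",cv2.resize(im,None,fx=k,fy=k,interpolation=cv2.INTER_CUBIC))
E
python3 - <<'E'
from h import *
C={n:cam(n) for n in("scene","top")}
for n in C: optics.snapshot(n)
for nm in ["dispenser","box_mouth","tin0_c","tin4_c","dowel_grip","dowel_tip","dowel_butt","tamper_grip","tray","cups","jar","tape"]:
    r={n:[(np.round(d["xy"]).tolist(),round(d["confidence"],2)) for d in optics.tip_of(n,nm)][:5] for n in C}
    x=tri([(C[n],r[n][0][0]) for n in C]) if all(r.values()) else None
    print(nm,r, None if x is None else (x[0].round(0),round(x[1],1)))
E
```

```text
dispenser {'scene': [([249.0, 206.0], 0.95), ([298.0, 254.0], 0.6)], 'top': [([276.0, 209.0], 0.61)]} (array([538., -53.,  17.]), np.float64(1.7))
box_mouth {'scene': [([314.0, 210.0], 0.74)], 'top': [([300.0, 212.0], 0.6), ([152.0, 239.0], 0.26)]} (array([490.,  -5.,  33.]), np.float64(126.8))
tin0_c {'scene': [], 'top': [([262.0, 231.0], 0.38)]} None
tin4_c {'scene': [([164.0, 176.0], 0.5)], 'top': [([385.0, 208.0], 0.51)]} (array([ 545., -391.,   10.]), np.float64(6.2))
dowel_grip {'scene': [([306.0, 222.0], 0.66), ([243.0, 195.0], 0.61)], 'top': [([216.0, 215.0], 0.78), ([363.0, 278.0], 0.26)]} (array([517., 130.,  21.]), np.float64(6.8))
dowel_tip {'scene': [([298.0, 254.0], 0.76)], 'top': [([210.0, 169.0], 0.88), ([230.0, 251.0], 0.47)]} (array([657., 164.,  23.]), np.float64(5.1))
dowel_butt {'scene': [([313.0, 210.0], 0.75)], 'top': [([225.0, 234.0], 0.93), ([266.0, 179.0], 0.66)]} (array([454., 109.,  18.]), np.float64(3.7))
tamper_grip {'scene': [([331.0, 256.0], 0.78), ([318.0, 282.0], 0.57), ([342.0, 236.0], 0.51)], 'top': [([179.0, 144.0], 0.6), ([175.0, 168.0], 0.59), ([186.0, 205.0], 0.45), ([138.0, 157.0], 0.27)]} (array([715., 260., 107.]), np.float64(14.7))
tray {'scene': [([392.0, 240.0], 0.66)], 'top': [([152.0, 235.0], 0.72)]} (array([446., 343.,   5.]), np.float64(6.4))
cups {'scene': [([258.0, 275.0], 0.55)], 'top': [([226.0, 142.0], 0.74)]} (array([754., 112.,  -1.]), np.float64(1.4))
jar {'scene': [([374.0, 304.0], 0.92)], 'top': [([140.0, 158.0], 0.6)]} (array([693., 387.,   6.]), np.float64(0.2))
tape {'scene': [([313.0, 202.0], 0.77), ([308.0, 223.0], 0.29)], 'top': [([229.0, 252.0], 0.53)]} (array([401.,  91.,   8.]), np.float64(1.9))
```

```bash
python3 - <<'E'
from h import *
t=optics.snapshot("top")[:,:,::-1]; s=optics.snapshot("scene")[:,:,::-1]
a=cv2.resize(t[150:270,235:355],(600,600),interpolation=cv2.INTER_CUBIC)
cv2.imwrite("pics/disp_top.png",a)
E
```

```text
(no output)
```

View pics/disp_top.png

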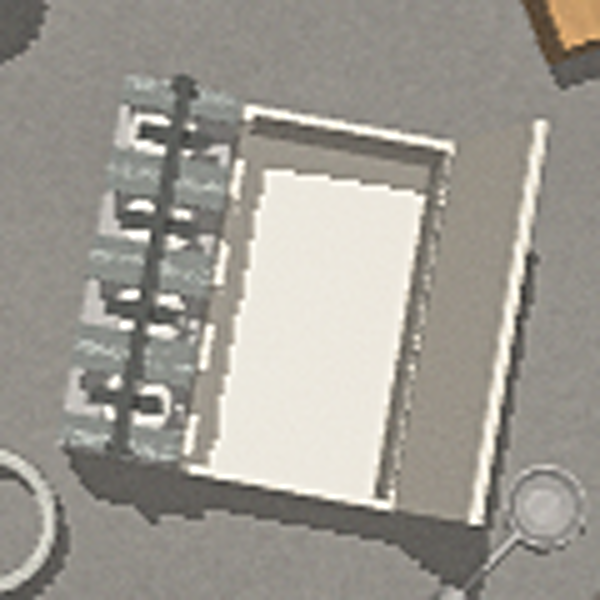

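```bash
python3 - <<'E'
from h import *
c=cam("top")
w=[onz(c,(235+u/5,150+v/5),86)[:2] for u,v in [(247,108),(452,147),(395,508),(187,468)]]
w=np.array(w); print(w.round(0), w.mean(0))
ax=(w[1]+w[2]-w[0]-w[3]); ay=(w[0]+w[1]-w[2]-w[3]); print(np.arctan2(ax[1],ax[0]), np.arctan2(ay[1],ay[0])-np.pi/2, [np.linalg.norm(w[i]-w[i-1]) for i in range(4)])
print(rel([247.4,-400,400],1.40), rel([560,0,380],1.40))
E
```

```text
[[ 646.  -73.]
 [ 625. -196.]
 [ 408. -164.]
 [ 429.  -40.]] [ 527.21414378 -118.22400794]
-1.7388562377849612 -1.720275449607225 [np.float64(219.39933341888332), np.float64(125.69049929934337), np.float64(219.1116101080439), np.float64(125.34123308060715)]
([40.9, -81.5, -168.7], [-0.0, -0.0, -0.933]) ([500.1, -298.0, -148.7], [-0.0, -0.0, -0.933])
```

Emit:
{"method": "play_rows", "body": {"targets": [[[85, 0, 0, -60, 0, 0, -0.1], [85, 30, -20, -120, 0, 0, -0.28], [85, 75, -45, -150, 0, 0, -0.46], [85, 120, -70, -150, 0, 0, -0.64], [85, 170, -100, -150, 0, 0, -0.82]]]}}

```text
time: 2.12
tcp_pos: [355.1, -324.3, 382.1]
ee_rot: [3.14, 0.001, 1.292]
force: [1.4, -0.7, -0.4]
grip_width: 85.0
```

```bash
python3 - <<'E'
from h import *
st(); print(rel([560,0,380],1.41))
E
```

```text
t 2.12 tcp [ 355.1 -324.3  382.1] rpy [3.140e+00 1.000e-03 1.292e+00] j [-0.97  0.07  1.4   0.    1.67 -0.69] F [ 1.4 -0.7 -0.4] w 85.0
([368.2, 107.6, 1.9], [0.002, 0.001, -0.118])
```

Emit:
{"method": "play_rows", "body": {"targets": [[[85, 60, 17, 0, 0, 0, -0.03], [85, 118, 34, 0, 0, 0, -0.06], [85, 176, 51, 0, 0, 0, -0.1], [85, 234, 68, 0, 0, 0, -0.118], [85, 292, 85, 0, 0, 0, -0.118]]]}}

```text
time: 2.75
tcp_pos: [518.1, -65.2, 382.2]
ee_rot: [3.139, 0.002, 1.41]
force: [0.5, -1.6, -0.0]
grip_width: 85.3
```

Emit:
{"method": "play_rows", "body": {"targets": [[[85, 55, 16, 0, 0, 0, 0], [85, 72, 22, 0, 0, 0, 0], [85, 72, 22, 0, 0, 0, 0], [85, 72, 22, 0, 0, 0, 0]]]}}

```text
time: 3.25
tcp_pos: [550.9, 1.0, 382.1]
ee_rot: [3.14, 0.002, 1.409]
force: [0.2, 0.3, 0.2]
grip_width: 84.9
```

```bash
python3 - <<'E'
from h import *
st(); c=cam("wrist"); save("wrist","w1")
for nm in ["dispenser","tin0_c","dowel_grip","dowel_tip","dowel_butt","tamper_grip","bar0"]:
    print(nm,[(np.round(d["xy"]).tolist(),round(d["confidence"],2),onz(c,d["xy"],{"tin0_c":113,"dispenser":0,"tamper_grip":50}.get(nm,13)).round(0)[:2]) for d in optics.tip_of("wrist",nm)][:5])
E
```

```text
t 3.25 tcp [550.9   1.  382.1] rpy [3.140e+00 2.000e-03 1.409e+00] j [-0.2   0.21  1.24 -0.    1.69 -0.04] F [0.2 0.3 0.2] w 84.9
dispenser [([249.0, 169.0], 0.55, array([535., -46.]))]
tin0_c [([188.0, 171.0], 0.87, array([465.,  -9.]))]
dowel_grip [([210.0, 58.0], 0.6, array([508., 125.]))]
dowel_tip []
dowel_butt [([172.0, 77.0], 0.68, array([449., 108.])), ([286.0, 348.0], 0.23, array([ 546., -393.]))]
tamper_grip []Traceback (most recent call last):
  File "<stdin>", line 4, in <module>
ValueError: it knows: box_mouth, carton, cups, dispenser, dowel_butt, dowel_grip, dowel_tip, jar, mug, syrup, tamper_grip, tape, tin0, tin1, tin2, tin3, tin4, tray
```

View pics/w1.png

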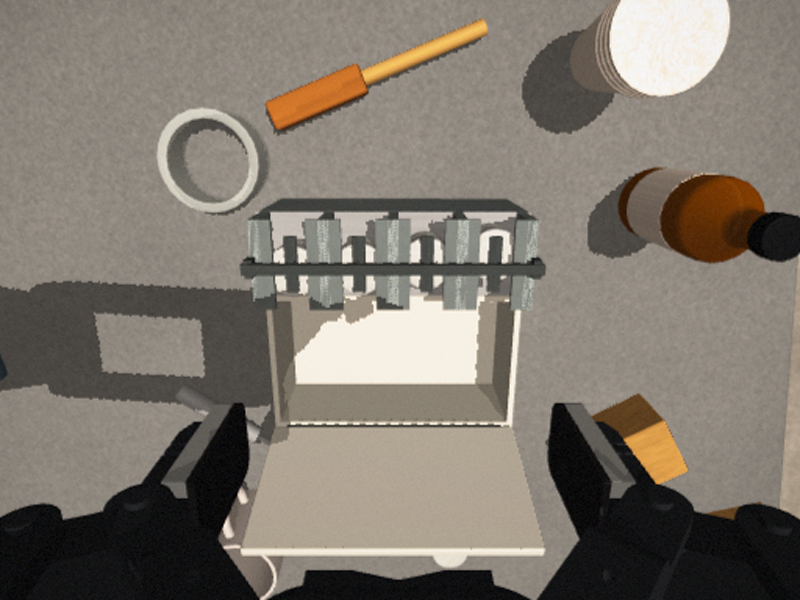

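```bash
python3 - <<'E'
from h import *
c=cam("wrist"); k=.64
for z,pts in {86:[(284,424),(514,424)],150:[(250,219),(537,219)],13:[(316,97),(310,63),(268,99),(280,131),(360,66),(369,95),(484,27)]}.items():
    print(z,[onz(c,(u*k,v*k),z)[:2].round(1).tolist() for u,v in pts])
D=[538,-51];yw=-1.729
x=np.array([np.cos(yw),np.sin(yw)]);y=np.array([-x[1],x[0]])
for p in [(0,112,150),(0,-112,150),(-70,112,150),(-70,-112,150),(134,112,86),(134,-112,86)]:
    q=np.r_[D+p[0]*x+p[1]*y,p[2]]; print(p,q.round(0),(proj(c,q)[0]/k).round(0))
save("wrist","w1c",(150,120,360,205))
E
```

```text
86 [[415.7, -161.6], [630.6, -197.1]]
150 [[451.3, 39.0], [652.4, 6.0]]
13 [[496.4, 121.8], [497.1, 150.2], [453.2, 127.1], [457.5, 98.5], [540.4, 140.6], [544.0, 115.7], [652.8, 153.8]]
(0, 112, 150) [649. -69. 150.] [540. 318.]
(0, -112, 150) [427. -33. 150.] [243. 319.]
(-70, 112, 150) [660.   0. 150.] [548. 225.]
(-70, -112, 150) [438.  36. 150.] [234. 226.]
(134, 112, 86) [ 627. -201.   86.] [511. 428.]
(134, -112, 86) [ 406. -166.   86.] [275. 429.]
```

View pics/w1c.png

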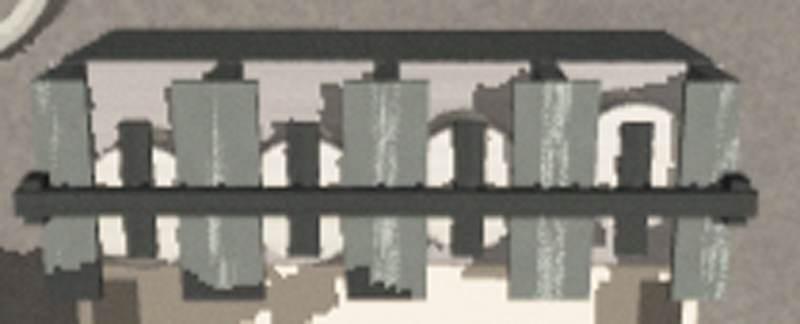

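```bash
python3 - <<'E'
from h import *
from scipy.optimize import least_squares
c=cam("wrist"); 
# slot centre lines at entrance edge (x=-70,z=150); far box rim inner/outer corners
obs=[((-70,yy,150),(u,141)) for yy,u in zip([-78,-26,26,78],[185.4,229.5,273.6,317.7])]
obs+=[((0,yy,150),(u,198)) for yy,u in zip([-78,-26,26,78],[150+140/3.81,150+303/3.81,150+468/3.81,150+632/3.81])][1:3]
obs+=[((134,112,86),(514*.64,424*.64)),((134,-112,86),(284*.64,424*.64))]
P=np.array([o[0] for o in obs],float);U=np.array([o[1] for o in obs])
def W(v): R=Ro.from_euler("z",v[2]).as_matrix(); return P@R.T+[v[0],v[1],0]
r=least_squares(lambda v:(proj(c,W(v))-U).ravel(),[538,-51,-1.729]); print(r.x.round(3)); print((proj(c,W(r.x))-U).round(1).tolist())
E
```

```text
[540.993 -46.538  -1.72 ]
[[-4.2, 0.2], [-1.4, -0.4], [1.3, -1.0], [4.1, -1.6], [0.7, 2.2], [1.7, 1.7], [0.7, -0.7], [-3.5, 1.1]]
```

```bash
python3 - <<'E'
from h import *
from scipy.optimize import least_squares
c=cam("wrist"); ct=cam("top")
sl=[((-70,yy,0),(u,141)) for yy,u in zip([-78,-26,26,78],[185.4,229.5,273.6,317.7])]
b=[((134,112,86),(514*.64,424*.64)),((134,-112,86),(284*.64,424*.64))]
tb=[((4,112,86),(247,108)),((134,112,86),(452,147)),((134,-112,86),(395,508)),((4,-112,86),(187,468))]
P=np.array([o[0] for o in sl+b],float);U=np.array([o[1] for o in sl+b])
Pt=np.array([o[0] for o in tb],float);Ut=np.array([(235+u/5,150+v/5) for _,(u,v) in tb])
def W(P,v): R=Ro.from_euler("z",v[2]).as_matrix(); return P@R.T+[v[0],v[1],0]
def f(v):
    Q=P.copy(); Q[:4,2]=v[3]; return np.r_[(proj(c,W(Q,v))-U).ravel(),(proj(ct,W(Pt,v))-Ut).ravel()]
r=least_squares(f,[538,-51,-1.729,137],x_scale=[1,1,.01,1],loss="soft_l1"); print(r.x.round(3)); print(f(r.x).reshape(-1,2).round(1).tolist())
E
```

```text
[540.101 -50.103  -1.724 129.381]
[[-0.4, 0.2], [-0.1, -0.1], [0.2, -0.5], [0.5, -0.9], [-0.1, 1.7], [-3.9, 3.0], [-0.4, -1.3], [1.1, -1.7], [0.6, -0.2], [-1.1, 0.1]]
```

```bash
python3 - <<'E'
from h import *
c=cam("wrist"); k=.64
b=np.mean([onz(c,(u*k,v*k),26)[:2] for u,v in[(266,101),(278,132)]],0); b2=onz(c,(270*k,117*k),13)[:2]
f=np.mean([onz(c,(u*k,v*k),26)[:2] for u,v in[(360,65),(369,95)]],0); t=onz(c,(486*k,27*k),13)[:2]
print(b,b2,f,t,np.linalg.norm(f-b),np.linalg.norm(t-b))
d=t-b; a=np.arctan2(d[1],d[0]); g=b+65*d/np.linalg.norm(d); print(a,np.arctan2(*(f-b)[::-1]),g,f-25*d/np.linalg.norm(d),t-140*d/np.linalg.norm(d))
print(rel([g[0],g[1],120],a+np.pi)); st()
E
```

```text
[456.06713422 111.23419093] [451.33523917 112.05255326] [542.8516842 127.494223 ] [654.53576743 153.7205447 ] 88.29465871776571 202.96523993729474
0.21088791588720995 0.18521357827339013 [519.62708746 124.84052567] [518.40554835 122.26101733] [517.63740662 124.41459295]
([116.8, -51.6, 261.9], [-0.0, 0.003, -1.943])
t 3.65 tcp [551.2   1.8 382.2] rpy [3.139e+00 2.000e-03 1.409e+00] j [-0.2   0.21  1.24 -0.    1.69 -0.04] F [ 1.2 -0.6  0.5] w 85.1
```

Emit:
{"method": "play_rows", "body": {"targets": [[[85, 30, -10, 30, 0, 0, -0.18], [85, 60, -20, 60, 0, 0, -0.36], [85, 90, -30, 90, 0, 0, -0.54], [85, 117, -52, 120, 0, 0, -0.72], [85, 117, -52, 150, 0, 0, -0.9]]]}}

```text
time: 4.28
tcp_pos: [517.8, 127.3, 231.2]
ee_rot: [3.141, 0.002, 2.318]
force: [-0.1, -0.5, -0.5]
grip_width: 84.9
```

Emit:
{"method": "play_rows", "body": {"targets": [[[85, 0, 0, 10, 0, 0, -0.18], [85, 0, 0, 20, 0, 0, -0.36], [85, 0, 0, 40, 0, 0, -0.54], [85, 0, 0, 60, 0, 0, -0.72], [85, 0, 0, 60, 0, 0, -0.9]]]}}

```text
time: 4.9
tcp_pos: [516.7, 127.0, 169.4]
ee_rot: [-3.14, -0.002, -3.06]
force: [-0.3, -0.6, 0.7]
grip_width: 85.1
```

```bash
python3 - <<'E'
from h import *
st(); c=cam("wrist"); save("wrist","w2")
for nm in ["dowel_grip","dowel_tip","dowel_butt"]:
    print(nm,[(np.round(d["xy"]).tolist(),round(d["confidence"],2),onz(c,d["xy"],13).round(0)[:2]) for d in optics.tip_of("wrist",nm)][:5])
E
```

```text
t 4.9 tcp [516.7 127.  169.4] rpy [-3.14e+00 -2.00e-03 -3.06e+00] j [ 0.03  0.28  1.67 -0.    1.2  -1.62] F [-0.3 -0.6  0.7] w 85.1
dowel_grip [([250.0, 177.0], 0.79, array([517., 122.]))]
dowel_tip [([271.0, 304.0], 0.56, array([651., 154.]))]
dowel_butt [([241.0, 106.0], 0.65, array([454., 109.]))]
```

View pics/w2.png

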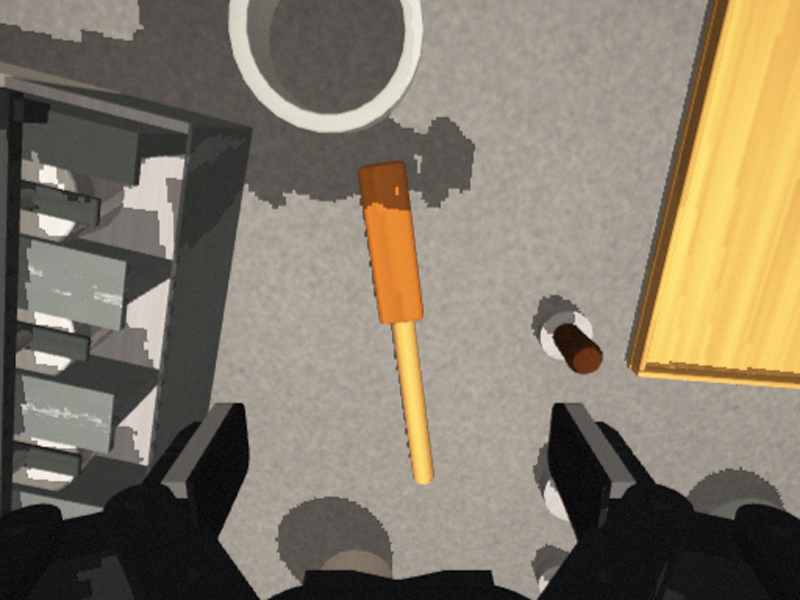

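```bash
python3 - <<'E'
from h import *
c=cam("wrist"); k=.64
P=lambda u,v,z:onz(c,(u*k,v*k),z)[:2]
b=P(382,164,26); f=P(401,322,26); t=P(424,482,13); print(b,f,t,np.linalg.norm(f-b),np.linalg.norm(t-b))
d=f-b; a=np.arctan2(d[1],d[0]); d/=np.linalg.norm(d); g=((b+65*d)+(f-25*d))/2; print(a,np.arctan2(*(t-b)[::-1]),g, P(556,340,0))
a=np.arctan2(*(t-b)[::-1])
print(rel([*g,50],a+np.pi),rel([*g,5],a+np.pi))
E
```

```text
[454.64226986 113.17553927] [542.3560897  129.71401282] [660.31618868 154.01854858] 89.25937092011567 209.69003861019817
0.18636245770810836 0.19603112458146804 [518.15287416 125.15048748] [556.74349697 230.25974653]
([0.4, -1.8, 121.4], [-0.002, 0.002, -0.124]) ([0.5, -1.7, 166.4], [-0.002, 0.002, -0.124])
```

Emit:
{"method": "play_rows", "body": {"targets": [[[85, 0, -2, 50, 0, 0, -0.12], [85, 0, -2, 100, 0, 0, -0.12], [85, 0, -2, 140, 0, 0, -0.12], [85, 0, -2, 165, 0, 0, -0.12], [85, 0, -2, 165, 0, 0, -0.12]]]}}

```text
time: 5.72
tcp_pos: [517.4, 124.8, 5.0]
ee_rot: [-3.14, -0.001, -2.952]
force: [0.1, 0.3, 0.4]
grip_width: 84.7
```

Emit:
{"method": "play_rows", "body": {"targets": [[[10, 0, 0, 0, 0, 0, 0], [10, 0, 0, 0, 0, 0, 0], [10, 0, 0, 0, 0, 0, 0], [10, 0, 0, 0, 0, 0, 0], [10, 0, 0, 0, 0, 0, 0]]], "force": 90}}

```text
time: 6.35
tcp_pos: [518.4, 124.9, 6.3]
ee_rot: [-3.14, 0.001, -2.952]
force: [0.1, 0.2, 5.5]
grip_width: 24.1
```

Emit:
{"method": "play_rows", "body": {"targets": [[[10, 0, 0, -30, 0, 0, 0], [10, 0, 0, -70, 0, 0, 0], [10, 0, 0, -115, 0, 0, 0], [10, 0, 0, -115, 0, 0, 0], [10, 0, 0, -115, 0, 0, 0]]]}}

```text
time: 6.98
tcp_pos: [517.8, 125.1, 121.2]
ee_rot: [-3.14, 0.001, -2.952]
force: [-1.3, 0.3, -0.6]
grip_width: 24.1
```

```bash
python3 - <<'E'
from h import *
st(); c=cam("wrist"); save("wrist","w3")
D=np.array([540,-50.]);yw=-1.722
x=np.array([np.cos(yw),np.sin(yw)]);y=np.array([-x[1],x[0]])
for yy in(-78,-26,26,78):
    g=D+(-78-140)*x+yy*y; print(yy,g.round(0),rel([*g,106],yw+np.pi))
for s in "cups","syrup","jar": print(s,[d["bbox"] for d in optics.recognise("wrist",s)][:1])
E
```

```text
t 6.97 tcp [517.8 125.1 121.2] rpy [-3.140e+00  1.000e-03 -2.952e+00] j [ 0.03  0.33  1.73 -0.    1.08 -1.73] F [-1.3  0.3 -0.6] w 24.1
-78 [496. 177.] ([11.4, 55.4, 14.4], [-0.002, 0.001, 1.911])
-26 [547. 169.] ([-37.6, 38.0, 14.4], [-0.002, 0.001, 1.911])
26 [599. 162.] ([-86.6, 20.6, 14.4], [-0.002, 0.001, 1.911])
78 [650. 154.] ([-135.6, 3.3, 14.4], [-0.002, 0.001, 1.911])
cups []
syrup []
jar [[487.0, 371.4, 510.4, 384.0]]
```

View pics/w3.png

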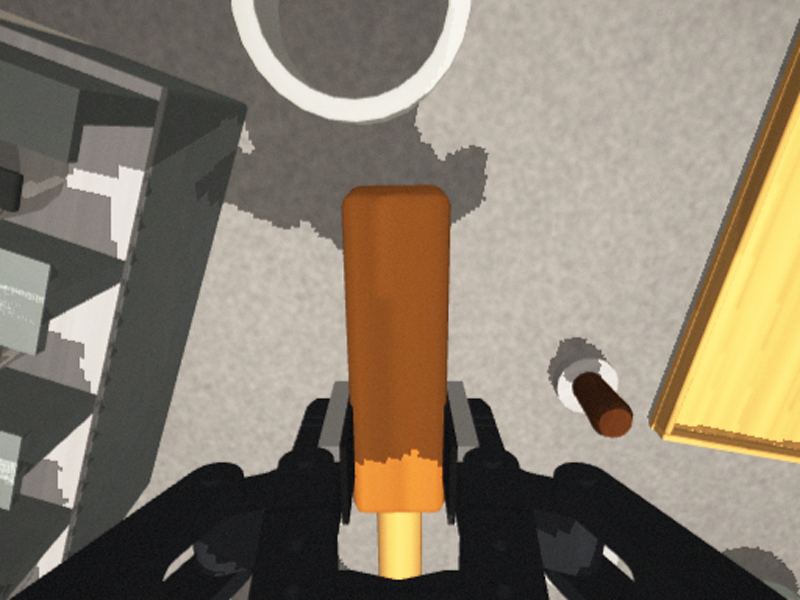

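Emit:
{"method": "play_rows", "body": {"targets": [[[10, 0, 20, -50, 0, 0, 0.1], [10, 5, 40, -90, 0, 0, 0.28], [10, 11, 55, -90, 0, 0, 0.46], [10, 11, 55, -90, 0, 0, 0.64], [10, 11, 55, -90, 0, 0, 0.82]]]}}

```text
time: 7.8
tcp_pos: [495.7, 177.3, 209.0]
ee_rot: [-3.138, -0.001, 2.506]
force: [-0.0, -0.4, 0.1]
grip_width: 23.6
```

Emit:
{"method": "play_rows", "body": {"targets": [[[10, 0, 0, 0, 0, 0, 0.18], [10, 0, 0, 0, 0, 0, 0.36], [10, 0, 0, 0, 0, 0, 0.54], [10, 0, 0, 0, 0, 0, 0.72], [10, 0, 0, 0, 0, 0, 0.9]]]}}

```text
time: 8.43
tcp_pos: [495.2, 177.2, 207.9]
ee_rot: [-3.136, 0.002, 1.6]
force: [0.1, -1.1, -1.0]
grip_width: 23.7
```

```bash
cat >> h.py <<'E'
D=np.array([540,-50.]);yw=-1.722
ex=np.array([np.cos(yw),np.sin(yw)]);ey=np.array([-ex[1],ex[0]])
def dp(x,y): return D+x*ex+y*ey
E
python3 - <<'E'
from h import *
st(); print(rel([*dp(-218,-78),210],yw+np.pi),rel([*dp(-218,-78),106],yw+np.pi))
c=cam("wrist");save("wrist","w4")
for yy in(-78,-26,26,78): print((proj(c,[*dp(-70,yy),96])/.64).round(0))
E
```

```text
t 8.43 tcp [495.2 177.2 207.9] rpy [-3.136e+00  2.000e-03  1.600e+00] j [ 0.13  0.24  1.62 -0.    1.29  0.1 ] F [ 0.1 -1.1 -1. ] w 23.7
([0.0, 0.5, -2.1], [-0.005, 0.002, 0.18]) ([0.2, 1.0, 101.9], [-0.005, 0.002, 0.18])
[[355. 532.]]
[[442. 545.]]
[[526. 558.]]
[[610. 571.]]
```

Emit:
{"method": "play_rows", "body": {"targets": [[[10, 0, 0, 0, 0, 0, 0.18], [10, 0, 1, 30, 0, 0, 0.18], [10, 0, 1, 60, 0, 0, 0.18], [10, 0, 1, 102, 0, 0, 0.18], [10, 0, 1, 102, 0, 0, 0.18]]]}}

```text
time: 9.1
tcp_pos: [492.6, 176.6, 102.5]
ee_rot: [-3.128, 0.005, 1.415]
force: [-0.6, 0.2, -0.4]
grip_width: 24.1
```

```bash
python3 - <<'E'
from h import *
st(); print(rel([*dp(-218,-78),106],yw+np.pi))
a=optics.snapshot("wrist")[:,:,::-1]; b=optics.snapshot("top")[150:260,160:310,::-1]; s=optics.snapshot("scene")[140:240,215:345,::-1]
H=300; R=lambda i:cv2.resize(i,(400,300),interpolation=cv2.INTER_CUBIC)
cv2.imwrite("pics/m5.png",np.vstack([np.hstack([R(a),R(b)]),np.hstack([R(s),R(s)*0])]))
E
```

```text
t 9.1 tcp [492.6 176.6 102.5] rpy [-3.128  0.005  1.415] j [ 0.13  0.34  1.76 -0.    1.05  0.29] F [-0.6  0.2 -0.4] w 24.1
([1.1, 2.9, -3.5], [-0.013, 0.005, -0.005])
```

View pics/m5.png

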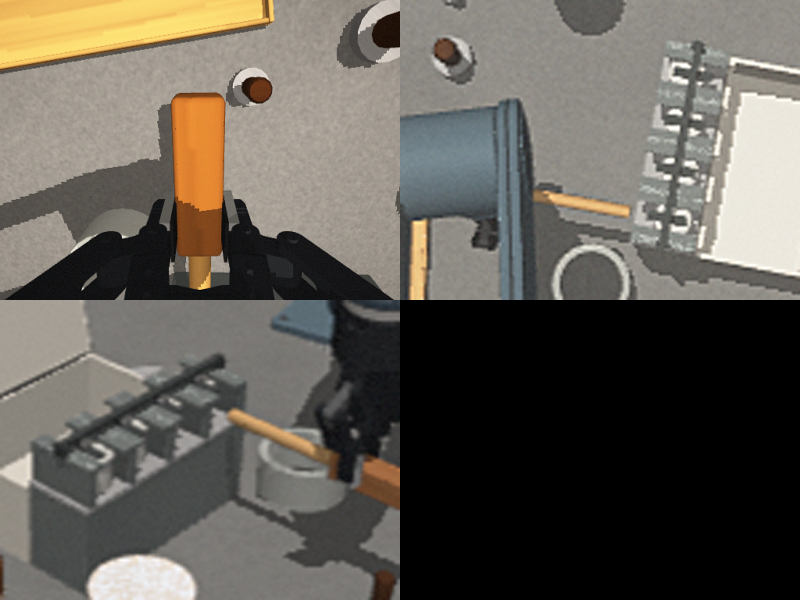

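Emit:
{"method": "play_rows", "body": {"targets": [[[10, 0, 3, -3.5, -0.013, 0, 0], [10, -15, 3, -3.5, -0.013, 0.005, 0], [10, -30, 3, -3.5, -0.013, 0.005, 0], [10, -42, 3, -3.5, -0.013, 0.005, 0], [10, -55, 3, -3.5, -0.013, 0.005, 0]]]}}

```text
time: 9.88
tcp_pos: [491.4, 122.3, 111.2]
ee_rot: [3.131, -0.005, 1.412]
force: [1.9, 6.4, 0.5]
grip_width: 24.0
```

Emit:
{"method": "play_rows", "body": {"targets": [[[10, -12, 0, 0, 0, 0, 0], [10, -24, 0, 0, 0, 0, 0], [10, -36, 0, 0, 0, 0, 0], [10, -46, 0, 0, 0, 0, 0], [10, -53, 0, 0, 0, 0, 0]]]}}

```text
time: 10.5
tcp_pos: [482.9, 69.2, 110.9]
ee_rot: [3.131, -0.005, 1.412]
force: [-0.6, -0.0, 0.4]
grip_width: 24.3
```

```bash
python3 - <<'E'
from h import *
st(); t=ctrl.observe()["tcp_pos"][:2]-D; print("disp xy",t@ex,t@ey,rel([*dp(-112,-78),106],yw+np.pi))
b=optics.snapshot("top")[150:270,225:345,::-1]; s=optics.snapshot("scene")[110:240,175:345,::-1]
R=lambda i:cv2.resize(i,(400,400),interpolation=cv2.INTER_CUBIC)
cv2.imwrite("pics/m6.png",np.hstack([R(b),R(s)]))
E
```

```text
t 10.5 tcp [482.9  69.2 110.9] rpy [ 3.131 -0.005  1.412] j [-0.09  0.26  1.86  0.    1.01  0.07] F [-0.6 -0.   0.4] w 24.3
disp xy -109.24939445172058 -74.44817540023989 ([2.7, -3.6, 4.9], [0.011, -0.005, -0.008])
```

View pics/m6.png

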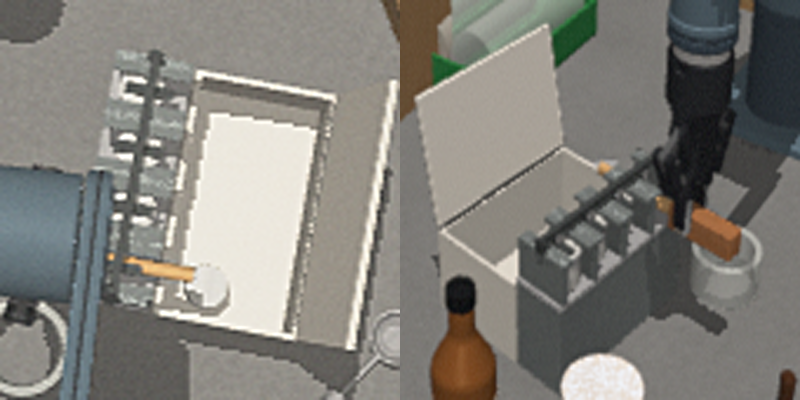

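Emit:
{"method": "play_rows", "body": {"targets": [[[10, 40, -2, 4, 0.01, -0.005, 0], [10, 80, -2, 4, 0.01, -0.005, 0], [10, 112, -2, 4, 0.01, -0.005, 0], [10, 112, 49, 4, 0.01, -0.005, 0], [10, 112, 49, 4, 0.01, -0.005, 0]]]}}

```text
time: 11.22
tcp_pos: [552.4, 172.4, 108.0]
ee_rot: [3.138, -0.0, 1.412]
force: [-0.3, 0.0, -0.3]
grip_width: 24.3
```

```bash
python3 - <<'E'
from h import *
st(); t=ctrl.observe()["tcp_pos"][:2]-D; print("disp xy",t@ex,t@ey,rel([*dp(-111,-26),106],yw+np.pi))
E
```

```text
t 11.22 tcp [552.4 172.4 108. ] rpy [ 3.138 -0.     1.412] j [ 0.11  0.42  1.63 -0.    1.09  0.27] F [-0.3  0.  -0.3] w 24.3
disp xy -221.78096590460044 -21.234599060612634 ([-110.8, -3.9, 2.0], [0.004, -0.0, -0.008])
```

Emit:
{"method": "play_rows", "body": {"targets": [[[10, 0, -4, 2, 0, 0, -0.008], [10, -16, -4, 2, 0, 0, -0.008], [10, -32, -4, 2, 0, 0, -0.008], [10, -46, -4, 2, 0, 0, -0.008], [10, -58, -4, 2, 0, 0, -0.008]]]}}

```text
time: 11.85
tcp_pos: [539.1, 115.5, 106.4]
ee_rot: [3.137, -0.003, 1.418]
force: [1.1, 6.0, -1.5]
grip_width: 24.4
```

Emit:
{"method": "play_rows", "body": {"targets": [[[10, -12, 0, 0, 0, 0, 0], [10, -24, 0, 0, 0, 0, 0], [10, -36, 0, 0, 0, 0, 0], [10, -46, 0, 0, 0, 0, 0], [10, -54, 0, 0, 0, 0, 0]]]}}

```text
time: 12.48
tcp_pos: [530.8, 61.3, 106.3]
ee_rot: [3.137, -0.003, 1.418]
force: [1.6, 0.7, -0.2]
grip_width: 24.1
```

```bash
python3 - <<'E'
from h import *
st(); t=ctrl.observe()["tcp_pos"][:2]-D; print("disp xy",t@ex,t@ey,rel([*dp(-110,-26),106],yw+np.pi))
optics.snapshot("top"); print([(d["bbox"],round(d["confidence"],2)) for d in optics.recognise("top","tin0")])
E
```

```text
t 12.47 tcp [530.8  61.3 106.3] rpy [ 3.137e+00 -3.000e-03  1.418e+00] j [-0.1   0.35  1.75  0.    1.05  0.06] F [ 1.6  0.7 -0.2] w 24.1
disp xy -108.63260919895502 -25.841845861650146 ([1.4, -0.2, 0.3], [0.005, -0.003, -0.002])Traceback (most recent call last):
  File "<stdin>", line 3, in <module>
ValueError: it knows: bar, box_mouth, carton, cups, dispenser, dowel_butt, dowel_grip, dowel_tip, jar, lid, mug, syrup, tamper_grip, tape, tin0, tin1, tin2, tin3, tin4, tray
```

Emit:
{"method": "play_rows", "body": {"targets": [[[10, 40, 0, 0, 0, 0, 0], [10, 80, 0, 0, 0, 0, 0], [10, 112, 0, 0, 0, 0, 0], [10, 112, 48, 0, 0, 0, 0], [10, 112, 48, 0, 0, 0, 0]]]}}

```text
time: 13.15
tcp_pos: [598.2, 164.0, 106.6]
ee_rot: [3.134, -0.002, 1.418]
force: [-0.1, -0.5, -0.1]
grip_width: 24.2
```

```bash
python3 - <<'E'
from h import *
st(); t=ctrl.observe()["tcp_pos"][:2]-D; print("disp xy",t@ex,t@ey,rel([*dp(-110,26),106],yw+np.pi))
optics.snapshot("top"); print([(np.round(d["bbox"]),round(d["confidence"],2)) for d in optics.recognise("top","tin0_c")])
E
```

```text
t 13.15 tcp [598.2 164.  106.6] rpy [ 3.134e+00 -2.000e-03  1.418e+00] j [0.09 0.48 1.53 0.   1.13 0.24] F [-0.1 -0.5 -0.1] w 24.2
disp xy -220.38092811166166 25.338458415011207 ([-110.4, 0.8, 0.3], [0.007, -0.002, -0.001])
[]
```

Emit:
{"method": "play_rows", "body": {"targets": [[[10, 0, 0.5, 0, 0, 0, 0], [10, -16, 0.5, 0, 0, 0, 0], [10, -32, 0.5, 0, 0, 0, 0], [10, -46, 0.5, 0, 0, 0, 0], [10, -58, 0.5, 0, 0, 0, 0]]]}}

```text
time: 13.88
tcp_pos: [586.5, 106.3, 106.4]
ee_rot: [3.138, -0.004, 1.417]
force: [0.5, 6.1, -1.0]
grip_width: 23.9
```

Emit:
{"method": "play_rows", "body": {"targets": [[[10, -12, 0, 0, 0, 0, 0], [10, -24, 0, 0, 0, 0, 0], [10, -36, 0, 0, 0, 0, 0], [10, -46, 0, 0, 0, 0, 0], [10, -54, 0, 0, 0, 0, 0]]]}}

```text
time: 14.5
tcp_pos: [578.1, 52.1, 106.2]
ee_rot: [3.138, -0.004, 1.416]
force: [-0.5, -1.0, -0.5]
grip_width: 23.9
```

Emit:
{"method": "play_rows", "body": {"targets": [[[10, 40, 0, 0, 0, 0, 0], [10, 80, 0, 0, 0, 0, 0], [10, 112, 0, 0, 0, 0, 0], [10, 112, 48, 0, 0, 0, 0], [10, 112, 48, 0, 0, 0, 0]]]}}

```text
time: 15.12
tcp_pos: [645.6, 155.1, 106.5]
ee_rot: [3.135, -0.004, 1.417]
force: [-0.0, 0.5, -0.5]
grip_width: 24.0
```

```bash
python3 - <<'E'
from h import *
st(); t=ctrl.observe()["tcp_pos"][:2]-D; print("disp xy",t@ex,t@ey,rel([*dp(-110,78),106],yw+np.pi))
save("top","m7",(200,120,350,260),4)
E
```

```text
t 15.12 tcp [645.6 155.1 106.5] rpy [ 3.135 -0.004  1.417] j [0.07 0.55 1.41 0.   1.18 0.22] F [-0.   0.5 -0.5] w 24.0
disp xy -218.63537434560453 73.47867240096426 ([-108.6, 4.9, 0.1], [0.006, -0.004, -0.003])
```

View pics/m7.png

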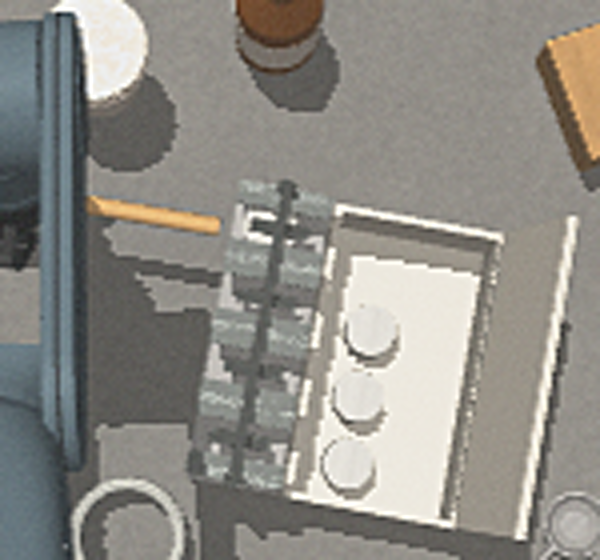

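Three tins now lie in the box at (370,330), (358,398) and (348,465). The dowel tip at (218,225) points at the last sleeve.

Emit:
{"method": "play_rows", "body": {"targets": [[[10, 0, 4, 0, 0, 0, 0], [10, -16, 4, 0, 0, 0, 0], [10, -32, 4, 0, 0, 0, 0], [10, -46, 4, 0, 0, 0, 0], [10, -58, 4, 0, 0, 0, 0]]]}}

```text
time: 15.8
tcp_pos: [638.2, 97.0, 106.4]
ee_rot: [3.137, -0.006, 1.415]
force: [1.9, 6.0, -1.1]
grip_width: 24.0
```

Emit:
{"method": "play_rows", "body": {"targets": [[[10, -12, 0, 0, 0, 0, 0], [10, -24, 0, 0, 0, 0, 0], [10, -36, 0, 0, 0, 0, 0], [10, -46, 0, 0, 0, 0, 0], [10, -54, 0, 0, 0, 0, 0]]]}}

```text
time: 16.42
tcp_pos: [629.7, 42.8, 106.0]
ee_rot: [3.137, -0.006, 1.415]
force: [-0.6, -0.6, -0.3]
grip_width: 23.9
```

Emit:
{"method": "play_rows", "body": {"targets": [[[10, 40, 0, 0, 0, 0, 0], [10, 80, 0, 0, 0, 0, 0], [10, 112, 0, 0, 0, 0, 0], [10, 112, 0, -50, 0, 0, 0], [10, 112, 0, -100, 0, 0, 0]]]}}

```text
time: 17.05
tcp_pos: [646.0, 153.6, 206.8]
ee_rot: [3.14, -0.005, 1.416]
force: [1.6, -0.2, -1.3]
grip_width: 23.7
```

```bash
python3 - <<'E'
from h import *
st(); c=cam("top")
im=optics.snapshot("top")
print("tin4",[(np.round(d["xy"]).tolist(),round(d["confidence"],2),onz(c,d["xy"],17).round(0)[:2]) for d in optics.tip_of("top","tin4_c")])
# tray corners by colour from top view
hsv=cv2.cvtColor(im,cv2.COLOR_RGB2HSV); m=cv2.inRange(hsv,(10,80,120),(30,255,255))
n,l,s,_=cv2.connectedComponentsWithStats(m); 
for i in range(1,n):
    if s[i,4]>1500: 
        r=cv2.minAreaRect(cv2.findNonZero((l==i).astype(np.uint8))); print(s[i],[onz(c,p,10)[:2].round(0).tolist() for p in cv2.boxPoints(r)], onz(c,r[0],10)[:2])
save("top","m8")
E
```

```text
t 17.05 tcp [646.  153.6 206.8] rpy [ 3.14  -0.005  1.416] j [0.06 0.48 1.27 0.   1.39 0.22] F [ 1.6 -0.2 -1.3] w 23.7
tin4 [([382.0, 206.0], 0.61, array([ 554., -386.])), ([270.0, 126.0], 0.57, array([803., -27.]))]
[ 452   76   47   48 1839] [[977.0, -618.0], [995.0, -752.0], [842.0, -763.0], [824.0, -630.0]] [ 909.0598421  -690.74262758]
[ 394   80   47   48 1875] [[958.0, -429.0], [976.0, -563.0], [824.0, -577.0], [805.0, -444.0]] [ 890.25482959 -503.11360515]
[   6  132   45   73 2017] [[552.0, 806.0], [776.0, 774.0], [757.0, 680.0], [533.0, 713.0]] [653.31261347 743.43527749]
[  53  140   44   73 2052] [[529.0, 656.0], [753.0, 624.0], [734.0, 529.0], [511.0, 563.0]] [630.88733688 593.02656237]
[ 123  197   34   87 2244] [[299.0, 420.0], [570.0, 420.0], [567.0, 321.0], [297.0, 323.0]] [431.77829305 371.01289842]
[ 438  226   51  102 3963] [[488.0, -558.0], [505.0, -684.0], [197.0, -708.0], [181.0, -585.0]] [ 340.73914217 -633.63519211]
[  44  313   24   71 1601] [[-7.0, 645.0], [202.0, 656.0], [202.0, 586.0], [-6.0, 576.0]] [ 97.03446845 615.78387019]
[   3  314   25   70 1552] [[-9.0, 768.0], [197.0, 778.0], [197.0, 708.0], [-10.0, 700.0]] [ 92.69971056 738.33694164]
```

View pics/m8.png

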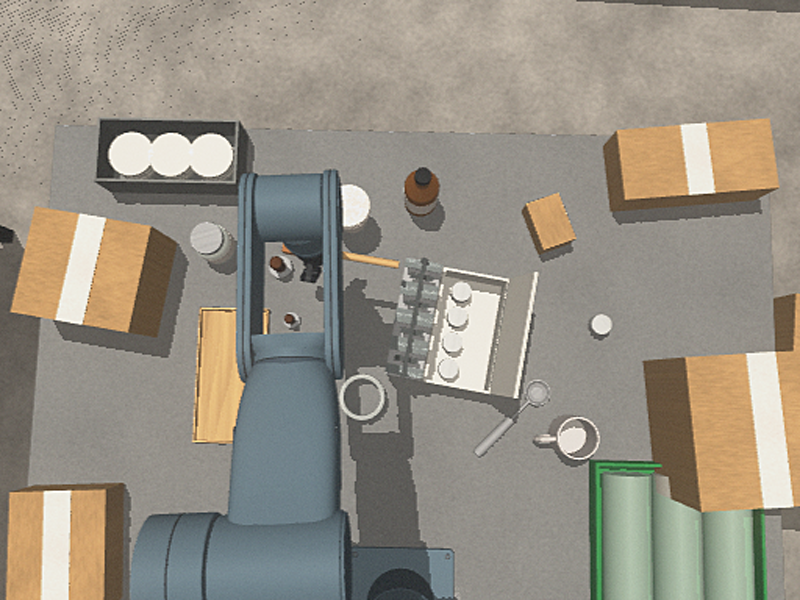

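All four tins are in the box, at (461,293), (457,317), (452,342) and (449,370). The stray tin is at (600,324), and the tray is clear at (231,375).

```bash
python3 - <<'E'
from h import *
c=cam("top"); im=cv2.imread("pics/top0.png")
hsv=cv2.cvtColor(im,cv2.COLOR_BGR2HSV); m=cv2.inRange(hsv,(8,70,60),(30,255,255))
m[:, :185]=0; m[:, 280:]=0; m[:300]=0
n,l,s,_=cv2.connectedComponentsWithStats(m); i=1+np.argmax(s[1:,4]); r=cv2.minAreaRect(cv2.findNonZero((l==i).astype(np.uint8)))
q=cv2.boxPoints(r); w=np.array([onz(c,p/1.5625,16)[:2] for p in q]); print(q.round(0).tolist(),w.round(0).tolist(),w.mean(0),[np.linalg.norm(w[i]-w[i-1]).round(0) for i in range(4)])
e=[w[i]-w[i-1] for i in range(4)]; print([np.arctan2(v[1],v[0]).round(3) for v in e])
E
```

```text
[[192.0, 442.0], [198.0, 305.0], [270.0, 308.0], [263.0, 445.0]] [[298.0, 419.0], [572.0, 420.0], [568.0, 275.0], [295.0, 276.0]] [433.16025577 347.52453215] [np.float64(142.0), np.float64(273.0), np.float64(145.0), np.float64(273.0)]
[np.float64(1.547), np.float64(0.006), np.float64(-1.597), np.float64(3.136)]
```

```bash
python3 - <<'E'
from h import *
st(); print(rel([396,372,180],np.pi))
E
```

```text
t 17.2 tcp [648.6 153.2 210.7] rpy [ 3.13  -0.008  1.416] j [0.06 0.47 1.27 0.01 1.38 0.22] F [-0.7  0.  -1.1] w 23.6
([176.9, -283.8, 28.8], [0.015, 0.004, -1.726])
```

Emit:
{"method": "play_rows", "body": {"targets": [[[10, 31, -49, 0, 0, 0, 0], [10, 62, -98, 0, 0, 0, -0.1], [10, 93, -148, 0, 0, 0, -0.28], [10, 124, -199, 0, 0, 0, -0.46], [10, 156, -250, 0, 0, 0, -0.64]]]}}

```text
time: 17.82
tcp_pos: [423.5, 346.4, 207.5]
ee_rot: [3.13, 0.001, 2.061]
force: [-0.5, 1.7, -0.5]
grip_width: 23.8
```

```bash
python3 - <<'E'
from h import *
st(); print(rel([396,372,150],np.pi))
E
```

```text
t 17.82 tcp [423.5 346.4 207.5] rpy [3.130e+00 1.000e-03 2.061e+00] j [ 0.48  0.26  1.59 -0.    1.28 -0.01] F [-0.5  1.7 -0.5] w 23.8
([35.6, -12.9, 57.3], [0.01, 0.007, -1.081])
```

Emit:
{"method": "play_rows", "body": {"targets": [[[10, 18, -6, 0, 0, 0, -0.18], [10, 36, -13, 0, 0, 0, -0.36], [10, 36, -13, 0, 0, 0, -0.54], [10, 36, -13, 0, 0, 0, -0.72], [10, 36, -13, 20, 0.005, 0.005, -0.9]]]}}

```text
time: 18.45
tcp_pos: [395.4, 372.3, 187.1]
ee_rot: [3.137, 0.004, 2.967]
force: [-0.2, -0.1, -1.3]
grip_width: 24.0
```

Emit:
{"method": "play_rows", "body": {"targets": [[[10, 0, 0, 20, 0, 0, -0.18], [10, 0, 0, 60, 0, 0, -0.18], [10, 0, 0, 100, 0, 0, -0.18], [10, 0, 0, 100, 0, 0, -0.18]]]}}

```text
time: 18.95
tcp_pos: [392.8, 370.6, 83.2]
ee_rot: [-3.141, -0.004, -3.136]
force: [-0.2, 0.4, -1.0]
grip_width: 23.9
```

```bash
python3 - <<'E'
from h import *
st(); print(rel([396,372,50],np.pi),rel([396,372,11],np.pi))
c=cam("wrist");save("wrist","w9")
for p in [(396-61,372,60),(298,417,16),(298,277,16),(568,277,16)]: print(p,(proj(c,p)/.64).round(0))
E
```

```text
t 18.95 tcp [392.8 370.6  83.2] rpy [-3.141 -0.004 -3.136] j [ 0.55  0.39  1.75  0.    1.01 -1.03] F [-0.2  0.4 -1. ] w 23.9
([-3.4, 1.4, 33.2], [-0.001, -0.004, 0.006]) ([-3.5, 1.4, 72.2], [-0.001, -0.004, 0.006])
(335, 372, 60) [[406. 208.]]
(298, 417, 16) [[527.  92.]]
(298, 277, 16) [[148.  90.]]
(568, 277, 16) [[220. 643.]]
```

View pics/w9.png

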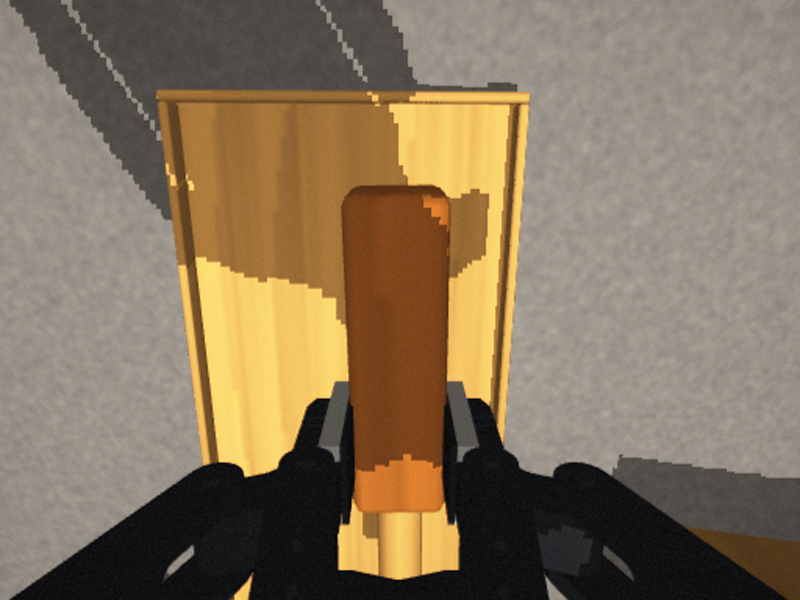

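The wrist view shows the dowel held straight above the tray. The tray's rear corners are at (158,92) and (529,95), as predicted.

Emit:
{"method": "play_rows", "body": {"targets": [[[10, -3, 1, 30, 0, 0, 0], [10, -3, 1, 55, 0, 0, 0], [10, -3, 1, 65, 0, 0, 0], [10, -3, 1, 71.5, 0, 0, 0], [10, -3, 1, 71.5, 0, 0, 0]]]}}

```text
time: 19.62
tcp_pos: [398.0, 373.1, 14.7]
ee_rot: [3.139, 0.001, -3.136]
force: [-0.5, 0.3, 0.6]
grip_width: 24.3
```

Emit:
{"method": "play_rows", "body": {"targets": [[[42, 0, 0, 0, 0, 0, 0], [42, 0, 0, 0, 0, 0, 0], [42, 0, 0, 0, 0, 0, 0], [42, 0, 0, -40, 0, 0, 0], [42, 0, 0, -90, 0, 0, 0]]]}}

```text
time: 20.25
tcp_pos: [396.9, 372.3, 104.6]
ee_rot: [3.141, -0.002, -3.136]
force: [0.0, 0.3, 0.4]
grip_width: 42.0
```

```bash
python3 - <<'E'
from h import *
st()
c=cam("top"); optics.snapshot("top"); print("tin4",[(np.round(d["xy"]).tolist(),round(d["confidence"],2),onz(c,d["xy"],17).round(0)[:2]) for d in optics.tip_of("top","tin4_c")])
print(onz(c,(600.5/1.5625,323/1.5625),34))
print(rel([548,-370,280],yw+np.pi))
E
```

```text
t 20.25 tcp [396.9 372.3 104.6] rpy [ 3.141e+00 -2.000e-03 -3.136e+00] j [ 0.55  0.37  1.72  0.    1.06 -1.03] F [0.  0.3 0.4] w 42.0
tin4 [([385.0, 206.0], 0.6, array([ 553., -394.]))]
[ 550.6827734  -387.35343275   34.        ]
([-144.3, -744.5, -174.1], [0.015, 0.001, 1.728])
```

Emit:
{"method": "play_rows", "body": {"targets": [[[60, 0, 0, -60, 0, 0, 0], [60, 0, -10, -120, 0, 0, 0.1], [85, -10, -50, -165, 0, 0, 0.28], [85, -20, -110, -190, 0, 0, 0.46], [85, -40, -170, -195, 0, 0, 0.64]]]}}

```text
time: 20.98
tcp_pos: [439.3, 206.6, 306.0]
ee_rot: [3.126, 0.006, 2.503]
force: [1.3, 0.1, -0.3]
grip_width: 84.8
```

```bash
python3 - <<'E'
from h import *
st(); print(rel([551,-370,290],yw+np.pi))
E
```

```text
t 20.98 tcp [439.3 206.6 306. ] rpy [3.126 0.006 2.503] j [ 0.21  0.09  1.56  0.01  1.48 -0.73] F [ 1.3  0.1 -0.3] w 84.8
([-433.1, -396.9, 12.5], [0.017, -0.003, 1.084])
```

Emit:
{"method": "play_rows", "body": {"targets": [[[85, -44, -40, 0, 0, 0, 0.18], [85, -88, -81, 0, 0, 0, 0.36], [85, -132, -121, 0, 0, 0, 0.54], [85, -177, -162, 0, 0, 0, 0.72], [85, -221, -203, 0, 0, 0, 0.9]]]}}

```text
time: 21.6
tcp_pos: [495.9, -90.0, 303.9]
ee_rot: [3.127, -0.009, 1.597]
force: [0.9, 0.1, 0.2]
grip_width: 85.0
```

```bash
python3 - <<'E'
from h import *
st(); print(rel([551,-370,200],yw+np.pi))
E
```

```text
t 21.6 tcp [495.9 -90.  303.9] rpy [ 3.127 -0.009  1.597] j [-0.41  0.13  1.52  0.01  1.48 -0.44] F [0.9 0.1 0.2] w 85.0
([-282.2, 46.1, 102.2], [0.014, -0.01, 0.178])
```

Emit:
{"method": "play_rows", "body": {"targets": [[[85, -60, 10, 0, 0, 0, 0.1], [85, -120, 20, 0, 0, 0, 0.178], [85, -180, 30, 0, 0, 0, 0.178], [85, -238, 40, 20, 0.01, -0.01, 0.178], [85, -282, 46, 60, 0.014, -0.01, 0.178]]]}}

```text
time: 22.22
tcp_pos: [551.1, -373.5, 242.6]
ee_rot: [3.138, 0.003, 1.418]
force: [0.3, -0.3, 0.5]
grip_width: 85.0
```

Emit:
{"method": "play_rows", "body": {"targets": [[[85, 0, 0, 30, 0, 0, 0], [85, 0, 0, 40, 0, 0, 0], [85, 0, 0, 40, 0, 0, 0]]]}}

```text
time: 22.6
tcp_pos: [551.2, -372.9, 202.4]
ee_rot: [3.139, 0.002, 1.419]
force: [0.3, 0.5, 0.2]
grip_width: 85.1
```

```bash
python3 - <<'E'
from h import *
st(); c=cam("wrist"); save("wrist","w10")
print([(np.round(d["bbox"]).tolist(),round(d["confidence"],2)) for d in optics.recognise("wrist","tin4_c")])
for d in optics.tip_of("wrist","tin4_c"): print(d, onz(c,d["xy"],17))
E
```

```text
t 22.6 tcp [ 551.2 -372.9  202.4] rpy [3.139e+00 2.000e-03 1.419e+00] j [-0.76  0.48  1.28 -0.    1.38 -0.61] F [0.3 0.5 0.2] w 85.1
[([231.0, 162.0, 276.0, 212.0], 0.81)]
{'xy': [448.6, 40.6], 'confidence': 0.49} [ 739.68754869 -284.02611666   17.        ]
```

View pics/w10.png

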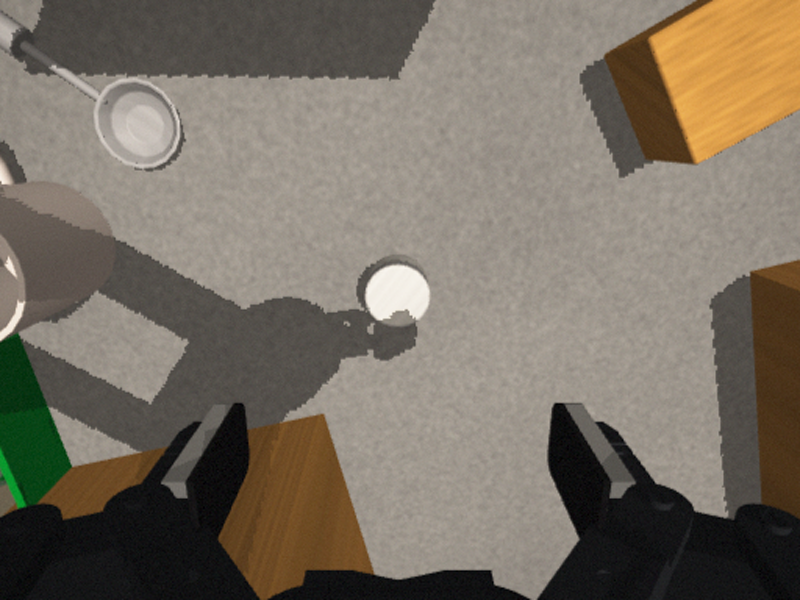

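```bash
python3 - <<'E'
from h import *
c=cam("wrist"); p=onz(c,(397*.64,294*.64),34); print(p, onz(c,(323*.64,415*.64),100),onz(cam("top"),(645/1.5625,362/1.5625),0)); print(rel([*p[:2],7],yw+np.pi)); st()
E
```

```text
[ 549.89056582 -390.06921536   34.        ] [ 503.81261524 -430.19443006  100.        ] [ 476.45796829 -485.72214665    0.        ]
([-15.8, -0.9, 197.9], [0.006, 0.005, -0.0])
t 22.75 tcp [ 552.1 -373.5  204.8] rpy [3.136 0.005 1.419] j [-0.76  0.48  1.27 -0.    1.38 -0.61] F [-0.3 -0.1 -0.2] w 84.7
```

Emit:
{"method": "play_rows", "body": {"targets": [[[85, -8, -1, 50, 0, 0, 0], [85, -16, -1, 100, 0, 0, 0], [85, -16, -1, 150, 0, 0, 0], [85, -16, -1, 185, 0, 0, 0], [85, -16, -1, 197, 0, 0, 0]]]}}

```text
time: 23.38
tcp_pos: [549.5, -389.3, 6.9]
ee_rot: [3.137, 0.004, 1.42]
force: [0.7, 0.4, -0.0]
grip_width: 85.0
```

Emit:
{"method": "play_rows", "body": {"targets": [[[20, 0, 0, 0, 0, 0, 0], [20, 0, 0, 0, 0, 0, 0], [20, 0, 0, 0, 0, 0, 0], [20, 0, 0, 0, 0, 0, 0], [20, 0, 0, 0, 0, 0, 0]]], "force": 60}}

```text
time: 24.0
tcp_pos: [550.9, -390.6, 9.6]
ee_rot: [3.133, 0.006, 1.42]
force: [0.3, 1.0, 6.6]
grip_width: 38.3
```

Emit:
{"method": "play_rows", "body": {"targets": [[[20, 0, 0, -55, 0, 0, 0], [20, 0, 0, -110, 0, 0, 0], [20, 0, 0, -165, 0, 0, 0], [20, 0, 0, -220, 0, 0, 0], [20, 0, 0, -270, 0, 0, 0]]]}}

```text
time: 24.62
tcp_pos: [548.8, -388.5, 282.9]
ee_rot: [3.131, 0.008, 1.42]
force: [1.0, -0.7, -1.3]
grip_width: 38.4
```

```bash
python3 - <<'E'
from h import *
st(); print(rel([*dp(80,0),280],yw+np.pi),rel([*dp(80,0),70],yw+np.pi))
E
```

```text
t 24.62 tcp [ 548.8 -388.5  282.9] rpy [3.131 0.008 1.42 ] j [-0.78  0.45  1.13 -0.    1.55 -0.63] F [ 1.  -0.7 -1.3] w 38.4
([253.3, -59.6, 0.3], [0.01, 0.008, 0.0]) ([254.9, -61.8, 210.3], [0.01, 0.008, 0.0])
```

Emit:
{"method": "play_rows", "body": {"targets": [[[20, 60, -14, 0, 0, 0, 0], [20, 120, -28, 0, 0, 0, 0], [20, 180, -42, 0, 0, 0, 0], [20, 230, -54, 0, 0, 0, 0], [20, 252, -60, 0, 0.01, 0.008, 0]]]}}

```text
time: 25.25
tcp_pos: [526.8, -127.4, 281.5]
ee_rot: [3.14, -0.0, 1.423]
force: [1.0, 0.3, -0.0]
grip_width: 38.6
```

Emit:
{"method": "play_rows", "body": {"targets": [[[20, 0, 0, 10, 0, 0, 0], [20, 0, 0, 40, 0, 0, 0], [20, 0, 0, 80, 0, 0, 0], [20, 0, 0, 120, 0, 0, 0], [20, 0, 0, 120, 0, 0, 0]]]}}

```text
time: 25.88
tcp_pos: [524.6, -128.1, 157.9]
ee_rot: [-3.136, -0.002, 1.421]
force: [0.2, 0.7, 0.2]
grip_width: 38.3
```

```bash
python3 - <<'E'
from h import *
st(); print(rel([*dp(82,0),40],yw+np.pi)); save("scene","s11",(165,100,345,235))
E
```

```text
t 25.88 tcp [ 524.6 -128.1  157.9] rpy [-3.136e+00 -2.000e-03  1.421e+00] j [-0.45  0.31  1.66  0.    1.18 -0.3 ] F [0.2 0.7 0.2] w 38.3
([-2.7, 4.1, 117.9], [-0.006, -0.002, 0.001])
```

View pics/s11.png

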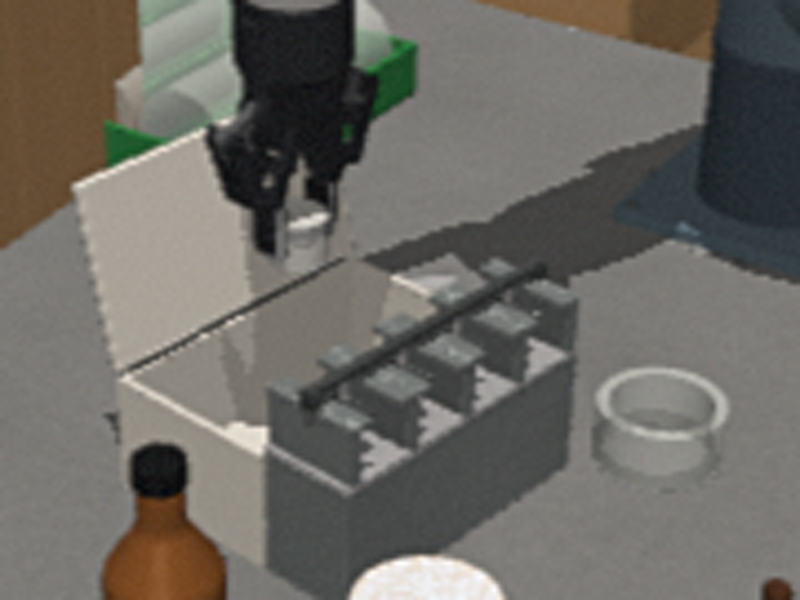

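The scene crop shows the stray tin at (308,235), held over the box in front of the lid. The sleeves are all empty. I've used 14 pictures, so I'll keep the last two for the tamper crop and the final check.

Emit:
{"method": "play_rows", "body": {"targets": [[[20, -2, 3, 40, 0, 0, 0], [20, -2, 3, 75, 0, 0, 0], [20, -2, 3, 100, 0, 0, 0], [20, -2, 3, 115, 0, 0, 0], [20, -2, 3, 115, 0, 0, 0]]]}}

```text
time: 26.55
tcp_pos: [529.2, -131.5, 45.6]
ee_rot: [-3.14, -0.001, 1.421]
force: [0.8, 0.2, 0.3]
grip_width: 38.1
```

Emit:
{"method": "play_rows", "body": {"targets": [[[62, 0, 0, 0, 0, 0, 0], [62, 0, 0, 0, 0, 0, 0], [62, 0, 0, 0, 0, 0, 0], [62, 0, 0, -20, 0, 0, 0], [62, 0, 0, -75, 0, 0, 0]]]}}

```text
time: 27.18
tcp_pos: [527.2, -130.6, 119.1]
ee_rot: [-3.134, -0.003, 1.421]
force: [0.7, -1.5, -0.2]
grip_width: 61.8
```

Emit:
{"method": "play_rows", "body": {"targets": [[[30, 0, 0, -60, 0, 0, 0], [0, 0, 0, -120, 0, 0, 0], [0, 0, 0, -160, 0, 0, 0], [0, 0, 0, -180, 0, 0, 0], [0, 0, 0, -180, 0, 0, 0]]]}}

```text
time: 27.8
tcp_pos: [529.3, -131.6, 301.1]
ee_rot: [-3.138, -0.001, 1.421]
force: [-0.1, -0.2, 0.2]
grip_width: -0.2
```

```bash
python3 - <<'E'
from h import *
st(); c=cam("top")
im=optics.snapshot("top"); print([(np.round(d["bbox"]).tolist(),round(d["confidence"],2)) for d in optics.recognise("top","tin4_c")])
for n in("top",):
  for nm in ("lid",): print([(np.round(d["bbox"]).tolist(),round(d["confidence"],2)) for d in optics.recognise("top",nm)])
# lid top edge from first top picture: (538,120)-(478,520) in crop
for z in(205,212): 
  for u,v in((542,120),(478,522)):
    p=onz(c,(235+u/5,150+v/5),z)[:2]-D; print(z,p@ex,p@ey)
print(rel([*dp(230,0),260],yw+np.pi))
E
```

```text
t 27.8 tcp [ 529.3 -131.6  301.1] rpy [-3.138e+00 -1.000e-03  1.421e+00] j [-0.45  0.22  1.42  0.    1.51 -0.3 ] F [-0.1 -0.2  0.2] w -0.2
[([299.0, 207.0, 308.0, 220.0], 0.62), ([286.0, 232.0, 294.0, 245.0], 0.22)]
[([314.0, 219.0, 336.0, 255.0], 0.87)]
205 163.66235778315675 110.13277485915017
205 162.68766412143822 -113.21208677234993
212 162.52763863466237 108.86359055004408
212 161.55833288170987 -113.24666601004579
([-148.2, -0.0, 37.2], [-0.01, -0.003, 0.001])
```

Emit:
{"method": "play_rows", "body": {"targets": [[[0, -60, 0, 0, 0, 0, 0], [0, -120, 0, 0, 0, 0, 0], [0, -148, 0, 20, 0, 0, 0], [0, -148, 0, 70, 0, 0, 0], [0, -148, 0, 110, 0, 0, 0]]]}}

```text
time: 28.58
tcp_pos: [503.3, -276.6, 183.7]
ee_rot: [-3.128, -0.005, 1.419]
force: [0.3, -0.6, -0.0]
grip_width: -0.1
```

Emit:
{"method": "play_rows", "body": {"targets": [[[0, 0, 0, 0, 0, 0, 0], [0, 15, 0, 0, 0, 0, 0], [0, 30, 0, 0, 0, 0, 0], [0, 45, 0, 0, 0, 0, 0], [0, 60, 0, 0, 0, 0, 0]]]}}

```text
time: 29.2
tcp_pos: [513.0, -216.3, 185.1]
ee_rot: [-3.13, -0.004, 1.42]
force: [0.0, -2.4, 0.7]
grip_width: 0.2
```

```bash
python3 - <<'E'
from h import *
st(); t=ctrl.observe()["tcp_pos"][:2]-D; print("disp xy",t@ex,t@ey)
E
```

```text
t 29.2 tcp [ 513.  -216.3  185.1] rpy [-3.13  -0.004  1.42 ] j [-0.6   0.31  1.58 -0.    1.26 -0.45] F [ 0.  -2.4  0.7] w 0.2
disp xy 168.4249858925739 -1.6480203951087309
```

Emit:
{"method": "play_rows", "body": {"targets": [[[0, 11, 0, -2, 0, 0, 0], [0, 22, 0, -4, 0, 0, 0], [0, 33, 0, -4, 0, 0, 0], [0, 44, 0, -4, 0, 0, 0], [0, 55, 0, -4, 0, 0, 0]]]}}

```text
time: 29.82
tcp_pos: [521.2, -161.1, 189.0]
ee_rot: [-3.13, -0.005, 1.42]
force: [0.2, -0.8, 0.3]
grip_width: 0.3
```

Emit:
{"method": "play_rows", "body": {"targets": [[[0, 11, 0, 0, 0, 0, 0], [0, 22, 0, 0, 0, 0, 0], [0, 33, 0, 0, 0, 0, 0], [0, 44, 0, 0, 0, 0, 0], [0, 52, 0, 0, 0, 0, 0]]]}}

```text
time: 30.45
tcp_pos: [529.1, -108.9, 189.3]
ee_rot: [-3.13, -0.005, 1.42]
force: [0.7, -0.5, 0.3]
grip_width: 0.0
```

Emit:
{"method": "play_rows", "body": {"targets": [[[0, 0, 0, -30, 0, 0, 0], [0, 0, 0, -80, 0, 0, 0], [0, 0, 0, -130, 0, 0, 0], [60, 0, 30, -150, 0, 0, 0], [60, 0, 60, -150, 0, 0, 0]]]}}

```text
time: 31.08
tcp_pos: [591.6, -119.0, 341.8]
ee_rot: [-3.135, -0.003, 1.42]
force: [0.2, 0.7, 0.3]
grip_width: 35.8
```

```bash
python3 - <<'E'
from h import *
st(); c=cam("top")
im=optics.snapshot("top"); print([(np.round(d["bbox"]).tolist(),round(d["confidence"],2)) for d in optics.recognise("top","lid")])
for p in [(6,112,94),(134,112,94),(134,-112,94),(6,-112,94)]: print(proj(c,[*dp(*p[:2]),p[2]]).round(0))
# tamper candidates world position by scene/top
cs=cam("scene"); optics.snapshot("scene")
T=[(d["xy"],round(d["confidence"],2)) for d in optics.tip_of("top","tamper_grip")];S=[(d["xy"],round(d["confidence"],2)) for d in optics.tip_of("scene","tamper_grip")]
print(T,S)
for a,_ in T:
    for b,_ in S:
        x,e=tri([(c,a),(cs,b)]); 
        if e<12: print(np.round(a),np.round(b),x.round(0),e.round(1))
print([(np.round(d["bbox"]).tolist(),round(d["confidence"],2)) for d in optics.recognise("scene","tamper_grip")])
print(rel([620,180,330],0))
E
```

```text
t 31.07 tcp [ 591.6 -119.   341.8] rpy [-3.135e+00 -3.000e-03  1.420e+00] j [-0.38  0.32  1.19  0.    1.64 -0.23] F [0.2 0.7 0.3] w 35.8
[([272.0, 174.0, 324.0, 250.0], 0.67)]
[[285. 170.]]
[[327. 177.]]
[[315. 251.]]
[[272. 244.]]
[([186.7, 202.1], 0.65), ([178.6, 143.7], 0.61), ([177.6, 170.1], 0.51)] [([331.6, 256.2], 0.85), ([337.9, 235.3], 0.63), ([316.0, 284.6], 0.48)]
[187. 202.] [332. 256.] [559. 231. -25.] 5.5
[187. 202.] [338. 235.] [550. 228.  41.] 2.3
[179. 144.] [316. 285.] [737. 259.  33.] 1.3
[178. 170.] [332. 256.] [649. 256.  54.] 0.6
[178. 170.] [338. 235.] [638. 252. 111.] 6.3
[([321.0, 246.0, 340.0, 279.0], 0.86), ([310.0, 277.0, 323.0, 298.0], 0.61), ([332.0, 234.0, 343.0, 249.0], 0.46)]
([299.7, -14.3, 9.9], [-0.014, 0.005, 1.42])
```

```bash
python3 - <<'E'
from h import *
st(); print(rel([649,250,230],yw+np.pi))
E
```

```text
t 31.38 tcp [ 589.3 -118.5  338.2] rpy [-3.128 -0.005  1.42 ] j [-0.38  0.32  1.2   0.    1.64 -0.23] F [ 1.3 -0.3 -0.2] w 59.9
([372.8, 5.2, 110.0], [-0.013, -0.005, 0.001])
```

Emit:
{"method": "play_rows", "body": {"targets": [[[60, 60, 0, 0, 0, 0, 0], [60, 120, 2, 0, 0, 0, 0], [60, 180, 3, 0, 0, 0, 0], [60, 240, 4, 0, 0, 0, 0], [60, 300, 5, 10, -0.01, 0, 0]]]}}

```text
time: 32.0
tcp_pos: [638.9, 179.1, 330.8]
ee_rot: [-3.141, -0.005, 1.42]
force: [0.8, -0.6, -0.3]
grip_width: 60.1
```

Emit:
{"method": "play_rows", "body": {"targets": [[[60, 45, 0, 30, 0, 0, 0], [60, 72, 0, 70, 0, 0, 0], [60, 72, 0, 100, 0, 0, 0], [60, 72, 0, 100, 0, 0, 0]]]}}

```text
time: 32.5
tcp_pos: [647.4, 250.7, 228.2]
ee_rot: [-3.135, -0.003, 1.421]
force: [0.1, 0.1, 0.0]
grip_width: 59.8
```

```bash
python3 - <<'E'
from h import *
st(); c=cam("wrist"); w=optics.snapshot("wrist")[:,:,::-1]
print([(np.round(d["bbox"]).tolist(),round(d["confidence"],2)) for d in optics.recognise("wrist","tamper_grip")])
for d in optics.tip_of("wrist","tamper_grip"): print(np.round(d["xy"]),round(d["confidence"],2), onz(c,d["xy"],50).round(0))
s=optics.snapshot("scene")[220:310,290:380,::-1]; t=optics.snapshot("top")[160:260,110:360,::-1]
g=cv2.resize(w,(533,400),interpolation=cv2.INTER_CUBIC); k=cv2.resize(s,(266,266),interpolation=cv2.INTER_CUBIC)
out=np.zeros((600,800,3),np.uint8); out[:400,:533]=g; out[:266,533:799]=k; out[400:600,:500]=cv2.resize(t,(500,200),interpolation=cv2.INTER_CUBIC)
cv2.imwrite("pics/m12.png",out)
E
```

```text
t 32.5 tcp [647.4 250.7 228.2] rpy [-3.135e+00 -3.000e-03  1.421e+00] j [0.21 0.53 1.14 0.   1.48 0.36] F [0.1 0.1 0. ] w 59.8
[([320.0, 125.0, 350.0, 155.0], 0.83), ([239.0, 133.0, 284.0, 183.0], 0.63), ([153.0, 179.0, 184.0, 212.0], 0.58)]
[262. 165.] 0.72 [653. 256.  50.]
[161. 202.] 0.7 [548. 234.  50.]
[342. 142.] 0.63 [733. 266.  50.]
```

View pics/m12.png

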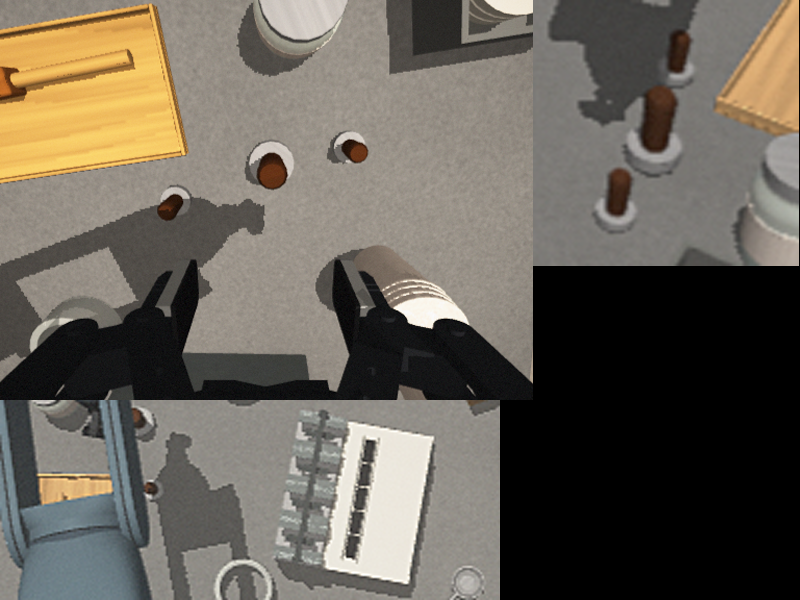

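The crop shows three tampers: (173,203), (271,165) and (350,148) in the wrist pane. The middle one at (271,165) has clearly the widest foot and thickest handle, so it's the one meant. The dowel lies in the tray, and the lid is shut with the strip visible at (360,500).

```bash
python3 - <<'E'
from h import *
c=cam("wrist"); k=512/533
print(onz(c,(271*k,162*k),12),onz(c,(272*k,173*k),70)); p=(onz(c,(271*k,162*k),12)+onz(c,(272*k,173*k),70))/2
print(p,rel([*p[:2],31],yw+np.pi)); st()
E
```

```text
[658.36516918 256.60506178  12.        ] [658.37063396 257.91625615  70.        ]
[658.36790157 257.26065896  41.        ] ([6.6, 6.0, 202.8], [0.003, -0.007, -0.001])
t 32.75 tcp [650.7 250.4 233.7] rpy [ 3.139 -0.007  1.419] j [0.21 0.52 1.13 0.01 1.48 0.36] F [ 0.   0.8 -0.6] w 59.8
```

Emit:
{"method": "play_rows", "body": {"targets": [[[60, 6, 2, 50, 0, 0, 0], [60, 6, 2, 100, 0, 0, 0], [60, 6, 2, 130, 0, 0, 0], [60, 6, 2, 130, 0, 0, 0]]]}}

```text
time: 33.25
tcp_pos: [652.9, 256.0, 102.1]
ee_rot: [-3.141, -0.005, 1.418]
force: [-0.5, -0.0, 0.0]
grip_width: 60.0
```

```bash
python3 - <<'E'
from h import *
st(); c=cam("wrist"); im=optics.snapshot("wrist")
for d in optics.tip_of("wrist","tamper_grip"): print(np.round(d["xy"]),round(d["confidence"],2), onz(c,d["xy"],50).round(0))
hsv=cv2.cvtColor(im,cv2.COLOR_RGB2HSV); m=cv2.inRange(hsv,(0,120,20),(12,255,140))
n,l,s,ct=cv2.connectedComponentsWithStats(m)
for i in range(1,n):
    if s[i,4]>150: print(s[i],ct[i].round(0))
print(rel([654,257,31],yw+np.pi))
E
```

```text
t 33.25 tcp [652.9 256.  102.1] rpy [-3.141 -0.005  1.418] j [0.21 0.62 1.29 0.01 1.23 0.36] F [-0.5 -0.   0. ] w 60.0
[108. 265.] 0.81 [554. 239.  50.]
[380. 183.] 0.65 [730. 268.  50.]
[256. 218.] 0.62 [654. 257.  50.]
[ 356  166   44   39 1004] [379. 185.]
[ 232  186   47   63 2063] [255. 219.]
[ 88 242  44  45 941] [108. 265.]
([-0.5, -1.8, 74.9], [0.006, -0.008, -0.001])
```

Emit:
{"method": "play_rows", "body": {"targets": [[[60, 1, 0, 30, 0, 0, 0], [60, 1, 0, 55, 0, 0, 0], [60, 1, 0, 71, 0, 0, 0], [60, 1, 0, 71, 0, 0, 0]]]}}

```text
time: 33.85
tcp_pos: [656.1, 258.1, 35.2]
ee_rot: [3.136, -0.007, 1.419]
force: [0.5, -0.3, 0.5]
grip_width: 59.9
```

Emit:
{"method": "play_rows", "body": {"targets": [[[10, 0, 0, 0, 0, 0, 0], [10, 0, 0, 0, 0, 0, 0], [10, 0, 0, 0, 0, 0, 0], [10, 0, 0, 0, 0, 0, 0], [10, 0, 0, 0, 0, 0, 0]]], "force": 100}}

```text
time: 34.48
tcp_pos: [656.8, 258.4, 37.0]
ee_rot: [3.134, -0.008, 1.419]
force: [-2.0, 0.3, 7.4]
grip_width: 25.1
```

```bash
python3 - <<'E'
from h import *
st()
E
```

```text
t 34.48 tcp [656.8 258.4  37. ] rpy [ 3.134 -0.008  1.419] j [0.21 0.69 1.35 0.01 1.1  0.36] F [-2.   0.3  7.4] w 25.1
```

Emit:
{"method": "play_rows", "body": {"targets": [[[10, 0, 0, -50, 0, 0, 0], [10, 0, 0, -110, 0, 0, 0], [10, 0, 0, -170, 0, 0, 0], [10, 0, 0, -190, 0, 0, 0], [10, 0, 0, -190, 0, 0, 0]]]}}

```text
time: 35.1
tcp_pos: [656.0, 257.3, 229.5]
ee_rot: [3.13, -0.01, 1.419]
force: [-0.6, 1.3, -3.2]
grip_width: 24.9
```

```bash
python3 - <<'E'
from h import *
st(); print(rel([*dp(42,104),220],yw+np.pi))
E
```

```text
t 35.1 tcp [656.  257.3 229.5] rpy [ 3.13  -0.01   1.419] j [0.21 0.53 1.13 0.01 1.47 0.36] F [-0.6  1.3 -3.2] w 24.9
([-363.3, 35.8, 6.3], [0.012, -0.01, -0.001])
```

```bash
python3 - <<'E'
from h import *
c=cam("top"); im=optics.snapshot("top")
g=cv2.cvtColor(im,cv2.COLOR_RGB2GRAY); q=proj(c,np.array([[*dp(x,y),94] for x,y in[(16,108),(124,108),(124,-108),(16,-108)]]))
M=np.zeros_like(g); cv2.fillConvexPoly(M,q.round().astype(int),255); m=((g<90)&(M>0)).astype(np.uint8)
n,l,s,ct=cv2.connectedComponentsWithStats(m)
for i in range(1,n):
    if s[i,4]>5: p=onz(c,ct[i],98)[:2]-D; print(s[i].tolist(),ct[i].round(1),(p@ex).round(1),(p@ey).round(1))
v,u=np.nonzero(m); P=np.array([onz(c,(a,b),98)[:2]-D for a,b in zip(u,v)]); X=P@ex;Y=P@ey; print(np.polyfit(Y,X,1),Y.min(),Y.max())
E
```

```text
[291, 180, 7, 11, 50] [293.9 185.1] 40.5 70.9
[289, 192, 6, 11, 50] [291.7 197.2] 39.9 34.0
[287, 204, 6, 11, 50] [289.6 209. ] 39.6 -1.7
[285, 216, 7, 11, 50] [287.5 220.6] 39.1 -36.8
[283, 228, 7, 11, 53] [285.5 232.7] 39.0 -72.8
[1.10636142e-02 3.96463068e+01] -89.52483305306262 87.31721096419123
```

Emit:
{"method": "play_rows", "body": {"targets": [[[10, -60, 6, 0, 0, 0, 0], [10, -120, 12, 0, 0, 0, 0], [10, -180, 18, 0, 0, 0, 0], [10, -240, 24, 0, 0, 0, 0], [10, -300, 30, 0, 0, 0, 0]]]}}

```text
time: 35.78
tcp_pos: [637.6, -45.6, 221.6]
ee_rot: [3.139, -0.009, 1.419]
force: [1.5, -0.9, -1.5]
grip_width: 25.0
```

```bash
python3 - <<'E'
from h import *
st(); s=ctrl.observe(); R=Ro.from_euler("xyz",s["ee_rot"]); print(rel([*dp(42,104),160],0,[3.134,-.008,1.419]))
E
```

```text
t 35.77 tcp [637.6 -45.6 221.6] rpy [ 3.139 -0.009  1.419] j [-0.25  0.42  1.32  0.01  1.39 -0.1 ] F [ 1.5 -0.9 -1.5] w 25.0
([-61.6, 8.0, 61.1], [-0.005, -0.001, -0.0])
```

Emit:
{"method": "play_rows", "body": {"targets": [[[10, -40, 4, 0, 0, 0, 0], [10, -60, 7, 0, 0, 0, 0], [10, -60, 7, 30, 0, 0, 0], [10, -60, 7, 60, 0, 0, 0], [10, -60, 7, 60, 0, 0, 0]]]}}

```text
time: 36.4
tcp_pos: [633.2, -103.7, 156.9]
ee_rot: [-3.136, -0.011, 1.419]
force: [-0.0, -0.5, -2.3]
grip_width: 25.3
```

Emit:
{"method": "play_rows", "body": {"targets": [[[10, 0, 0, 0, 0, 0, 0], [10, 0, 0, 0, 0, 0, 0], [10, 0, 0, 0, 0, 0, 0], [10, 0, 0, 0, 0, 0, 0]]]}}

```text
time: 36.9
tcp_pos: [633.6, -103.7, 157.7]
ee_rot: [-3.137, -0.011, 1.42]
force: [-0.6, 0.3, -2.5]
grip_width: 24.8
```

```bash
python3 - <<'E'
from h import *
st(); t=ctrl.observe()["tcp_pos"][:2]-D; print("disp xy",t@ex,t@ey); print(rel([*dp(40.7,103),134],0,[3.134,-.008,1.419]))
E
```

```text
t 36.9 tcp [ 633.6 -103.7  157.7] rpy [-3.137 -0.011  1.42 ] j [-0.34  0.48  1.4   0.01  1.27 -0.19] F [-0.6  0.3 -2.5] w 24.8
disp xy 39.012846825463335 100.6100073836658
([-1.9, 2.5, 23.6], [-0.012, -0.003, 0.0])
```

Emit:
{"method": "play_rows", "body": {"targets": [[[10, -1.5, 2.5, 8, -0.012, -0.003, 0], [10, -1.5, 2.5, 16, -0.012, -0.003, 0], [10, -1.5, 2.5, 21, -0.012, -0.003, 0], [10, -1.5, 2.5, 23.5, -0.012, -0.003, 0], [10, -1.5, 2.5, 23.5, -0.012, -0.003, 0]]]}}

```text
time: 37.52
tcp_pos: [635.8, -105.3, 134.0]
ee_rot: [3.134, -0.008, 1.419]
force: [0.2, 0.5, -2.8]
grip_width: 24.8
```

Emit:
{"method": "play_rows", "body": {"targets": [[[10, 0, 0, 1, 0, 0, 0], [10, 0, 0, 1.5, 0, 0, 0], [10, 0, 0, 2, 0, 0, 0], [10, 0, 0, 2, 0, 0, 0]]]}}

```text
time: 38.02
tcp_pos: [636.1, -105.4, 132.4]
ee_rot: [3.133, -0.008, 1.42]
force: [-0.8, 0.1, 0.6]
grip_width: 25.1
```

```bash
python3 - <<'E'
from h import *
st(); t=ctrl.observe()["tcp_pos"][:2]-D; print("disp xy",t@ex,t@ey)
E
```

```text
t 38.02 tcp [ 636.1 -105.4  132.4] rpy [ 3.133 -0.008  1.42 ] j [-0.34  0.5   1.43  0.01  1.21 -0.19] F [-0.8  0.1  0.6] w 25.1
disp xy 40.27793430840638 103.36813004443643
```

Emit:
{"method": "play_rows", "body": {"targets": [[[10, 0, 0, 1, 0, 0, 0], [10, 0, 0, 2, 0, 0, 0], [10, 0, 0, 2, 0, 0, 0]]]}}

```text
time: 38.4
tcp_pos: [636.3, -105.5, 131.0]
ee_rot: [3.132, -0.008, 1.42]
force: [-1.0, 1.5, 4.4]
grip_width: 25.1
```

```bash
python3 - <<'E'
from h import *
st()
E
```

```text
t 38.4 tcp [ 636.3 -105.5  131. ] rpy [ 3.132 -0.008  1.42 ] j [-0.34  0.5   1.43  0.01  1.2  -0.19] F [-1.   1.5  4.4] w 25.1
```

Emit:
{"method": "play_rows", "body": {"targets": [[[10, 0, -3.8, 1.2, 0, 0, 0], [10, 0.1, -7.6, 1.2, 0, 0, 0], [10, 0.1, -11.4, 1.2, 0, 0, 0], [10, 0.2, -15.2, 1.2, 0, 0, 0], [10, 0.2, -19, 1.2, 0, 0, 0]]]}}

```text
time: 39.02
tcp_pos: [619.2, -102.9, 130.9]
ee_rot: [3.127, -0.007, 1.419]
force: [4.0, -0.4, 5.7]
grip_width: 25.1
```

Emit:
{"method": "play_rows", "body": {"targets": [[[10, 0, -3.8, 1.2, 0, 0, 0], [10, 0.1, -7.6, 1.2, 0, 0, 0], [10, 0.1, -11.4, 1.2, 0, 0, 0], [10, 0.2, -15.2, 1.2, 0, 0, 0], [10, 0.2, -19, 1.2, 0, 0, 0]]]}}

```text
time: 39.65
tcp_pos: [602.8, -100.5, 130.9]
ee_rot: [3.121, -0.006, 1.419]
force: [7.0, -1.0, 3.9]
grip_width: 25.2
```

```bash
python3 - <<'E'
from h import *
st(); t=ctrl.observe()["tcp_pos"][:2]-D; print("disp xy",t@ex,t@ey)
E
```

```text
t 39.65 tcp [ 602.8 -100.5  130.9] rpy [ 3.121 -0.006  1.419] j [-0.35  0.43  1.54  0.01  1.15 -0.21] F [ 7.  -1.   3.9] w 25.2
disp xy 40.50743661707087 69.65259192646047
```

Emit:
{"method": "play_rows", "body": {"targets": [[[10, 0, -4, 1.5, 0.012, 0, 0], [10, 0.1, -8, 1.5, 0.012, 0, 0], [10, 0.1, -12, 1.5, 0.012, 0, 0], [10, 0.2, -16, 1.5, 0.012, 0, 0], [10, 0.2, -20, 1.5, 0.012, 0, 0]]]}}

```text
time: 40.28
tcp_pos: [585.5, -98.1, 130.9]
ee_rot: [3.126, -0.005, 1.419]
force: [6.0, -0.1, 7.3]
grip_width: 25.0
```

Emit:
{"method": "play_rows", "body": {"targets": [[[10, 0, -4, 1.5, 0.008, 0, 0], [10, 0.1, -8, 1.5, 0.008, 0, 0], [10, 0.1, -12, 1.5, 0.008, 0, 0], [10, 0.2, -16, 1.5, 0.008, 0, 0], [10, 0.2, -20, 1.5, 0.008, 0, 0]]]}}

```text
time: 40.9
tcp_pos: [568.5, -95.8, 131.0]
ee_rot: [3.127, -0.004, 1.419]
force: [7.1, -1.8, 4.8]
grip_width: 24.7
```

```bash
python3 - <<'E'
from h import *
st(); t=ctrl.observe()["tcp_pos"][:2]-D; print("disp xy",t@ex,t@ey)
E
```

```text
t 40.9 tcp [568.5 -95.8 131. ] rpy [ 3.127 -0.004  1.419] j [-0.36  0.38  1.62  0.01  1.13 -0.22] F [ 7.1 -1.8  4.8] w 24.7
disp xy 40.986800310865966 35.1006236283841
```

Emit:
{"method": "play_rows", "body": {"targets": [[[10, 0.2, -4, 1.5, 0.012, 0, 0], [10, 0.4, -8, 1.5, 0.012, 0, 0], [10, 0.5, -12, 1.5, 0.012, 0, 0], [10, 0.7, -16, 1.5, 0.012, 0, 0], [10, 0.8, -20, 1.5, 0.012, 0, 0]]]}}

```text
time: 41.52
tcp_pos: [551.4, -92.9, 130.9]
ee_rot: [3.132, -0.003, 1.419]
force: [5.1, 0.0, 7.3]
grip_width: 24.9
```

Emit:
{"method": "play_rows", "body": {"targets": [[[10, 0.2, -4, 1.5, 0.008, 0, 0], [10, 0.4, -8, 1.5, 0.008, 0, 0], [10, 0.5, -12, 1.5, 0.008, 0, 0], [10, 0.7, -16, 1.5, 0.008, 0, 0], [10, 0.8, -20, 1.5, 0.008, 0, 0]]]}}

```text
time: 42.15
tcp_pos: [534.2, -89.9, 130.9]
ee_rot: [3.133, -0.002, 1.418]
force: [6.0, 0.0, 6.7]
grip_width: 25.0
```

Emit:
{"method": "play_rows", "body": {"targets": [[[10, 0.2, -4, 1.5, 0.008, 0, 0], [10, 0.4, -8, 1.5, 0.008, 0, 0], [10, 0.5, -12, 1.5, 0.008, 0, 0], [10, 0.7, -16, 1.5, 0.008, 0, 0], [10, 0.8, -20, 1.5, 0.008, 0, 0]]]}}

```text
time: 42.78
tcp_pos: [517.0, -87.0, 130.9]
ee_rot: [3.134, -0.0, 1.418]
force: [5.6, -1.6, 7.9]
grip_width: 24.8
```

```bash
python3 - <<'E'
from h import *
st(); t=ctrl.observe()["tcp_pos"][:2]-D; print("disp xy",t@ex,t@ey)
E
```

```text
t 42.77 tcp [517.  -87.  130.9] rpy [ 3.134 -0.     1.418] j [-0.38  0.3   1.74  0.    1.09 -0.23] F [ 5.6 -1.6  7.9] w 24.8
disp xy 40.08723573787399 -17.13801076193155
```

Emit:
{"method": "play_rows", "body": {"targets": [[[10, 0.1, -4, 1.5, 0.006, 0, 0], [10, 0.2, -8, 1.5, 0.006, 0, 0], [10, 0.3, -12, 1.5, 0.006, 0, 0], [10, 0.5, -16, 1.5, 0.006, 0, 0], [10, 0.6, -20, 1.5, 0.006, 0, 0]]]}}

```text
time: 43.4
tcp_pos: [499.8, -84.3, 130.9]
ee_rot: [3.133, 0.001, 1.418]
force: [5.2, -1.1, 6.0]
grip_width: 25.0
```

Emit:
{"method": "play_rows", "body": {"targets": [[[10, 0.1, -4, 1.5, 0.006, 0, 0], [10, 0.2, -8, 1.5, 0.006, 0, 0], [10, 0.3, -12, 1.5, 0.006, 0, 0], [10, 0.5, -16, 1.5, 0.006, 0, 0], [10, 0.6, -20, 1.5, 0.006, 0, 0]]]}}

```text
time: 44.02
tcp_pos: [482.7, -81.7, 130.9]
ee_rot: [3.132, 0.002, 1.418]
force: [5.8, -0.8, 7.0]
grip_width: 25.3
```

Emit:
{"method": "play_rows", "body": {"targets": [[[10, 0.1, -4, 1.5, 0.006, 0, 0], [10, 0.2, -8, 1.5, 0.006, 0, 0], [10, 0.3, -12, 1.5, 0.006, 0, 0], [10, 0.5, -16, 1.5, 0.006, 0, 0], [10, 0.6, -20, 1.5, 0.006, 0, 0]]]}}

```text
time: 44.65
tcp_pos: [465.6, -79.1, 130.9]
ee_rot: [3.131, 0.003, 1.417]
force: [6.2, -0.9, 7.9]
grip_width: 25.1
```

```bash
python3 - <<'E'
from h import *
st(); t=ctrl.observe()["tcp_pos"][:2]-D; print("disp xy",t@ex,t@ey)
E
```

```text
t 44.65 tcp [465.6 -79.1 130.9] rpy [3.131e+00 3.000e-03 1.417e+00] j [-0.4   0.21  1.87 -0.    1.05 -0.25] F [ 6.2 -0.9  7.9] w 25.1
disp xy 40.00118553190625 -69.1503353615664
```

Emit:
{"method": "play_rows", "body": {"targets": [[[10, 0.2, -4, 1.5, 0.006, -0.004, 0], [10, 0.4, -8, 1.5, 0.006, -0.004, 0], [10, 0.5, -12, 1.5, 0.006, -0.004, 0], [10, 0.7, -16, 1.5, 0.006, -0.004, 0], [10, 0.8, -20, 1.5, 0.006, -0.004, 0]]]}}

```text
time: 45.28
tcp_pos: [448.7, -76.4, 130.9]
ee_rot: [3.13, 0.009, 1.417]
force: [4.9, -0.7, 7.9]
grip_width: 25.2
```

Emit:
{"method": "play_rows", "body": {"targets": [[[10, 0.1, -4, 1.5, 0.006, 0, 0], [10, 0.2, -8, 1.5, 0.006, 0, 0], [10, 0.3, -12, 1.5, 0.006, 0, 0], [10, 0.4, -15, 1.5, 0.006, 0, 0]]]}}

```text
time: 45.78
tcp_pos: [436.5, -74.8, 130.8]
ee_rot: [3.129, 0.011, 1.417]
force: [5.4, -0.8, 7.8]
grip_width: 24.7
```

Emit:
{"method": "play_rows", "body": {"targets": [[[10, 0, 0, -10, 0, 0, 0], [10, 0, 0, -40, 0, 0, 0], [10, 0, 0, -90, 0, 0, 0], [10, 0, 0, -120, 0, 0, 0], [10, 0, 0, -120, 0, 0, 0]]]}}

```text
time: 46.4
tcp_pos: [435.5, -73.4, 252.3]
ee_rot: [3.127, 0.011, 1.417]
force: [0.7, -0.5, -4.4]
grip_width: 24.9
```

```bash
python3 - <<'E'
from h import *
st(); t=ctrl.observe()["tcp_pos"][:2]-D; print("disp xy",t@ex,t@ey)
print(rel([470,312,250],0,[3.134,-.008,1.419]))
E
```

```text
t 46.4 tcp [435.5 -73.4 252.3] rpy [3.127 0.011 1.417] j [-0.41  0.04  1.75 -0.01  1.34 -0.26] F [ 0.7 -0.5 -4.4] w 24.9
disp xy 38.90057543881889 -99.81016495280085
([386.2, -25.0, -2.4], [0.007, 0.019, -0.002])
```

Emit:
{"method": "play_rows", "body": {"targets": [[[10, 60, -4, 0, 0, 0, 0], [10, 120, -8, 0, 0, 0, 0], [10, 180, -12, 0, 0, 0, 0], [10, 240, -16, 0, 0, 0, 0], [10, 300, -20, 0, 0.007, 0.019, 0]]]}}

```text
time: 47.02
tcp_pos: [459.8, 227.8, 245.9]
ee_rot: [3.139, -0.006, 1.418]
force: [1.8, -0.7, -2.5]
grip_width: 25.2
```

Emit:
{"method": "play_rows", "body": {"targets": [[[10, 50, -3, 0, 0, 0, 0], [10, 83, -5, 20, 0, 0, 0], [10, 83, -5, 70, 0, 0, 0], [10, 83, -5, 120, 0, 0, 0], [10, 83, -5, 120, 0, 0, 0]]]}}

```text
time: 47.65
tcp_pos: [462.7, 309.2, 120.3]
ee_rot: [-3.132, 0.002, 1.418]
force: [0.0, -0.8, -1.0]
grip_width: 24.8
```

```bash
python3 - <<'E'
from h import *
st(); c=cam("wrist"); optics.snapshot("wrist")
for n in("dowel_grip","dowel_tip","dowel_butt","tray"): print(n,[(round(d["confidence"],2), onz(c,d["xy"],17 if n[0]=="d" else 4).round(0)) for d in optics.tip_of("wrist",n)])
print(rel([470,313,42],0,[3.134,-.008,1.419]))
c=cam("top"); im=optics.snapshot("top"); g=cv2.cvtColor(im,cv2.COLOR_RGB2GRAY)
q=proj(c,np.array([[*dp(x,y),94] for x,y in[(10,100),(124,100),(124,-100),(10,-100)]]));M=np.zeros_like(g); cv2.fillConvexPoly(M,q.round().astype(int),255)
n,l,s,ct=cv2.connectedComponentsWithStats(((g<90)&(M>0)).astype(np.uint8))
for i in range(1,n):
    if s[i,4]>5:
        for z in(94,99): p=onz(c,ct[i],z)[:2]-D; print(s[i,4],z,(p@ex).round(1),(p@ey).round(1))
E
```

```text
t 47.65 tcp [462.7 309.2 120.3] rpy [-3.132e+00  2.000e-03  1.418e+00] j [0.39 0.37 1.66 0.   1.11 0.54] F [ 0.  -0.8 -1. ] w 24.8
dowel_grip [(0.57, array([396., 373.,  17.]))]
dowel_tip [(0.74, array([538., 378.,  17.]))]
dowel_butt [(0.59, array([334., 371.,  17.]))]
tray [(0.94, array([432., 346.,   4.]))]
([0.8, -0.2, 86.6], [-0.001, 0.0, -0.002])
```

Emit:
{"method": "play_rows", "body": {"targets": [[[10, 1, 0, 40, 0, 0, 0], [10, 1, 0, 60, 0, 0, 0], [10, 1, 0, 72, 0, 0, 0], [10, 1, 0, 77, 0, 0, 0], [10, 1, 0, 77, 0, 0, 0]]]}}

```text
time: 48.58
tcp_pos: [470.5, 313.3, 52.2]
ee_rot: [3.134, -0.008, 1.417]
force: [-0.0, 0.1, -3.0]
grip_width: 25.1
```

```bash
python3 - <<'E'
from h import *
st(); s=ctrl.observe(); print(rel([*s["tcp_pos"][:2],41],0,[3.134,-.008,1.419]))
E
```

```text
t 48.58 tcp [470.5 313.3  52.2] rpy [ 3.134 -0.008  1.417] j [0.39 0.46 1.73 0.   0.95 0.54] F [-0.   0.1 -3. ] w 25.1
([-0.1, -0.1, 11.2], [-0.0, -0.0, -0.002])
```

Emit:
{"method": "play_rows", "body": {"targets": [[[10, 0, 0, 4, 0, 0, 0], [10, 0, 0, 8, 0, 0, 0], [10, 0, 0, 10, 0, 0, 0], [10, 0, 0, 11, 0, 0, 0], [10, 0, 0, 11, 0, 0, 0]]]}}

```text
time: 49.2
tcp_pos: [470.6, 313.4, 41.2]
ee_rot: [3.134, -0.008, 1.417]
force: [0.4, -0.4, -2.2]
grip_width: 25.3
```

```bash
python3 - <<'E'
from h import *
st()
E
```

```text
t 49.2 tcp [470.6 313.4  41.2] rpy [ 3.134 -0.008  1.417] j [0.39 0.47 1.73 0.   0.92 0.54] F [ 0.4 -0.4 -2.2] w 25.3
```

Just about touching; 0.7 mm more, then release and lift.

Emit:
{"method": "play_rows", "body": {"targets": [[[10, 0, 0, 0.7, 0, 0, 0], [10, 0, 0, 0.7, 0, 0, 0], [10, 0, 0, 0.7, 0, 0, 0]]]}}

```text
time: 49.58
tcp_pos: [470.7, 313.5, 41.1]
ee_rot: [3.134, -0.009, 1.417]
force: [-3.2, 0.5, 5.3]
grip_width: 25.1
```

Emit:
{"method": "play_rows", "body": {"targets": [[[55, 0, 0, 0, 0, 0, 0], [55, 0, 0, 0, 0, 0, 0], [55, 0, 0, 0, 0, 0, 0], [55, 0, 0, 0, 0, 0, 0]]]}}

```text
time: 50.08
tcp_pos: [470.8, 313.5, 40.9]
ee_rot: [3.134, -0.009, 1.417]
force: [-0.5, 0.6, -0.2]
grip_width: 55.1
```

Emit:
{"method": "play_rows", "body": {"targets": [[[55, 0, 0, -30, 0, 0, 0], [55, 0, 0, -70, 0, 0, 0], [55, 0, 0, -130, 0, 0, 0], [55, 0, 0, -190, 0, 0, 0], [55, 0, 0, -240, 0, 0, 0]]]}}

```text
time: 50.7
tcp_pos: [468.8, 311.8, 283.6]
ee_rot: [3.132, -0.01, 1.417]
force: [-0.1, -0.2, -0.8]
grip_width: 55.0
```

Emit:
{"method": "play_rows", "body": {"targets": [[[55, -60, 0, 0, 0, 0, 0], [55, -120, 0, 0, 0, 0, 0], [55, -180, 0, 0, 0, 0, 0], [55, -240, 0, 0, 0, 0, 0], [55, -300, 0, 0, 0, 0, 0]]]}}

```text
time: 51.32
tcp_pos: [422.3, 13.7, 280.9]
ee_rot: [3.131, -0.01, 1.418]
force: [1.0, -0.7, 0.7]
grip_width: 54.9
```

```bash
python3 - <<'E'
from h import *
st()
w=optics.snapshot("wrist")[:,:,::-1]; t=optics.snapshot("top")[150:300,110:350,::-1]; s=optics.snapshot("scene")[100:290,160:440,::-1]
out=np.zeros((600,800,3),np.uint8); R=lambda i,W,H:cv2.resize(i,(W,H),interpolation=cv2.INTER_CUBIC)
out[:300,:400]=R(w,400,300); out[:271,400:]=R(s,400,271); out[300:,:480]=R(t,480,300)
l=optics.snapshot("wrist")[100:300,60:,::-1]; out[300:,480:]=R(t[10:110,150:215],320,300) 
cv2.imwrite("pics/m13.png",out)
E
```

```text
t 51.33 tcp [422.3  13.7 280.9] rpy [ 3.131 -0.01   1.418] j [-0.24 -0.02  1.73  0.01  1.42 -0.09] F [ 1.  -0.7  0.7] w 54.9
```

View pics/m13.png

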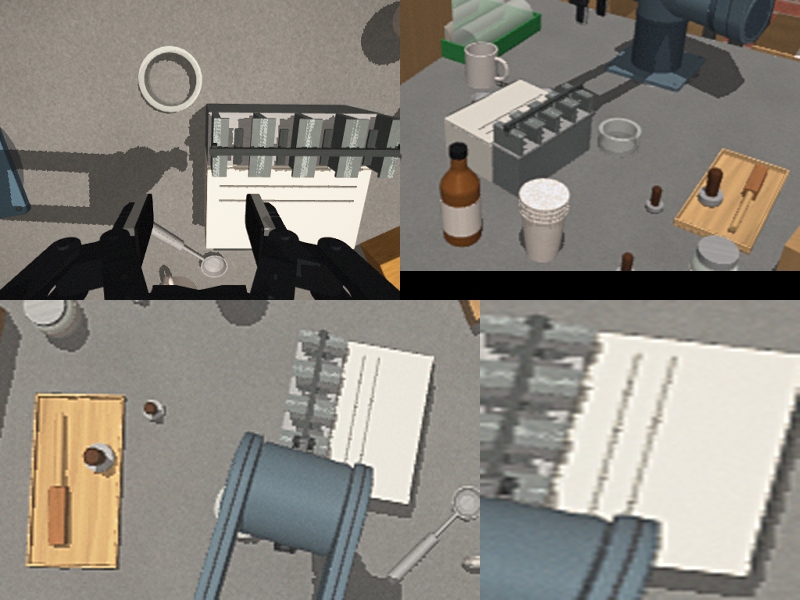

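The last view shows the lid shut. The strip is level with it over its full length, with only two thin side lines left at (218–358, 185–201). The tamper stands upright in the tray at (99,457), the dowel lies flat in it at (60,480), and the bystanders are in place.

```bash
python3 -c "
from plant import ctrl
print(ctrl.sign_off())"
```

```text
the job is handed in; nothing more can be done
None
```

The job is done and handed in at about 51 s of the 210 s allowed; no verdict was reported.

- **Tins:** All four sleeves held a tin. I pushed each one out with the dowel, and the top view showed all four in the box. I then lowered the stray tin in. I didn't view a picture of it inside before the lid closed; only a 0.62-confidence detection at the box put it there.
- **Lid and strip:** I tipped the lid shut from behind with closed fingers. I drew the tamper along the whole strip at just under 3 cm/s, pressing with about 6–11 N. In the last pictures the strip looks flush end to end. My numeric check for raised bars found none, but the arm may have been blocking that view, so it doesn't prove much.
- **Tools and bystanders:** The dowel lies flat and the tamper stands upright in the tray. The bystanders in the last views were where they started. The carton was out of that view and was not checked again. The robot was clear of everything at hand-in.

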